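Make up the care kit and the stage kit

TASK

Make up two kits from the stock on the table. Care kit, in the narrow tray with two compartments: the amber bottle in the back compartment, the wax jar in the front one. Stage kit, in the wide tray with three compartments: the spray can in the back compartment, the tape roll in the front left and the battery in the front right one (back is away from the robot, left and right as the robot sees them); in each tray put the tall item in at the back before any short one goes in, stand everything upright on the tray's floor, let go, and leave the steel cup and the carton standing where they are.

Things in the scene. Friction and masses are not known exactly. Their poses are not given: they have to be found in the camera images.
- narrow_tray: Grey plastic tray fixed to the table, 200 mm deep (its x) by 108 mm wide (its y), walls 14 mm high and 4 mm thick, floor 3 mm thick. One 4 mm thick, 14 mm high divider across the middle (along its y) makes two compartments of 94 x 100 mm inside: back centre at x = +49 mm, front centre at x = -49 mm, both at y = 0. Origin: centre of its underside, on the table; x points to its back, away from the robot, y to the left, z up. It stands turned by up to 0.15 rad.
- wide_tray: Grey plastic tray fixed to the table, 200 mm deep (its x) by 196 mm wide (its y), walls 14 mm high and 4 mm thick, floor 3 mm thick. 14 mm high dividers, 4 mm thick, make a T: one wide back compartment 94 x 188 mm (centre x = +49, y = 0 mm) and two front ones 94 x 92 mm (centres x = -49 mm, y = +48 mm for the left, y = -48 mm for the right). Origin and axes as for the narrow tray; turned by up to 0.15 rad.
- bottle: Tall amber bottle with a paper label and a black cap, 200 g or so: body 44 mm in diameter up to 85 mm, shoulder narrowing to the neck at 98 mm, cap 28 mm in diameter from 100 to 145 mm height (grip it by the cap). Stands upright; origin: centre of its underside, z up its axis.
- spray_can: Tall plain aluminium spray can, 200 g or so: straight body 44 mm in diameter up to 125 mm with a grey band, white cap 32 mm in diameter above it up to 150 mm and a small grey nozzle 4 mm high on top of that. Stands upright; origin: centre of its underside, z up its axis.
- wax_jar: Short white jar with a steel screw lid, 50 mm in diameter at the lid (body 48 mm), 50 mm high, 120 g or so. Origin: centre of its underside, z up its axis.
- tape_roll: Roll of black tape lying flat, a ring 56 mm in outer diameter, 38 mm in hole diameter, 36 mm high, rigid, about 90 g. Origin: centre of its underside, z up its axis.
- battery: Small block battery standing on end, 26.5 mm (its x) by 17.5 mm (its y) and 46 mm high with two 3 mm terminals on top, grey body with a black upper band and top, about 46 g. Origin: centre of its underside, z up; stands at any yaw.
- cup: Open steel cup without handle, 66 mm across the rim, 70 mm high, among the stock; not part of any kit, stays where it is. Origin: centre of its underside.
- carton: Small cardboard box with a paper strip, 50 x 50 mm and 60 mm high, among the stock; not part of any kit, stays where it is. Origin: centre of its underside.
Mind the look-alikes: they are no part of the job. Leave any pink or red look-alike of the wax_jar alone.

How it is judged:
On the way, in this order (a step that is already met when the one before it is completed fails the run):
1. the first tall item (bottle or can) stands in its back compartment (((x of bottle in the frame of narrow_tray between 0.015 and 0.098 m and y of bottle in the frame of narrow_tray between -0.052 and 0.052 m and z of bottle in the frame of narrow_tray below 0.008 m and angle between bottle's own z axis and vertical below 0.1 rad) or (x of spray_can in the frame of wide_tray between 0.015 and 0.098 m and y of spray_can in the frame of wide_tray between -0.096 and 0.096 m and z of spray_can in the frame of wide_tray below 0.008 m and angle between spray_can's own z axis and vertical below 0.1 rad))), for 0.2 s.
2. both tall items stand in their back compartments (x of bottle in the frame of narrow_tray between 0.015 and 0.098 m and y of bottle in the frame of narrow_tray between -0.052 and 0.052 m and z of bottle in the frame of narrow_tray below 0.008 m and angle between each of bottle, spray_can's own z axis and vertical below 0.1 rad and x of spray_can in the frame of wide_tray between 0.015 and 0.098 m and y of spray_can in the frame of wide_tray between -0.096 and 0.096 m and z of spray_can in the frame of wide_tray below 0.008 m), for 0.2 s.
3. all five items are in their own compartments (all of step 2 and x of wax_jar in the frame of narrow_tray between -0.098 and -0.015 m and y of wax_jar in the frame of narrow_tray between -0.052 and 0.052 m and z of wax_jar in the frame of narrow_tray below 0.008 m and angle between each of wax_jar, tape_roll, battery's own z axis and vertical below 0.1 rad and x of tape_roll in the frame of wide_tray between -0.098 and -0.015 m and y of tape_roll in the frame of wide_tray between 0.015 and 0.096 m and z of each of tape_roll, battery in the frame of wide_tray below 0.008 m and x of battery in the frame of wide_tray between -0.098 and -0.01 m and y of battery in the frame of wide_tray between -0.096 and -0.01 m), for 0.2 s.
At the end, for the whole second after the job is handed in: Bottle back and jar front in the narrow tray; can back, roll front left, battery front right in the wide tray; each within its compartment, on the floor (5 mm), upright (0.1 rad), at rest (20 mm/s); cup and carton upright, within 20 mm of their starts and never moved over 40 mm (all of step 3 and linear speed of each of bottle, wax_jar, spray_can, tape_roll, battery below 0.02 m/s and distance of each of cup, carton from where it was at the start of the episode below 0.02 m and angle between each of cup, carton's own z axis and vertical below 0.15 rad); the robot touches nothing.
It fails at once if a short item is put into the narrow tray before the bottle stands in its back compartment (((x of wax_jar in the frame of narrow_tray between -0.1 and 0.1 m and y of wax_jar in the frame of narrow_tray between -0.054 and 0.054 m and z of wax_jar in the frame of narrow_tray below 0.03 m) or (x of tape_roll in the frame of narrow_tray between -0.1 and 0.1 m and y of tape_roll in the frame of narrow_tray between -0.054 and 0.054 m and z of tape_roll in the frame of narrow_tray below 0.03 m) or (x of battery in the frame of narrow_tray between -0.1 and 0.1 m and y of battery in the frame of narrow_tray between -0.054 and 0.054 m and z of battery in the frame of narrow_tray below 0.03 m)) and not (x of bottle in the frame of narrow_tray between 0.015 and 0.098 m and y of bottle in the frame of narrow_tray between -0.052 and 0.052 m and z of bottle in the frame of narrow_tray below 0.03 m)).
It fails at once if a short item is put into the wide tray before the spray can stands in its back compartment (((x of wax_jar in the frame of wide_tray between -0.1 and 0.1 m and y of wax_jar in the frame of wide_tray between -0.098 and 0.098 m and z of wax_jar in the frame of wide_tray below 0.03 m) or (x of tape_roll in the frame of wide_tray between -0.1 and 0.1 m and y of tape_roll in the frame of wide_tray between -0.098 and 0.098 m and z of tape_roll in the frame of wide_tray below 0.03 m) or (x of battery in the frame of wide_tray between -0.1 and 0.1 m and y of battery in the frame of wide_tray between -0.098 and 0.098 m and z of battery in the frame of wide_tray below 0.03 m)) and not (x of spray_can in the frame of wide_tray between 0.015 and 0.098 m and y of spray_can in the frame of wide_tray between -0.096 and 0.096 m and z of spray_can in the frame of wide_tray below 0.03 m)).
It fails at once if the cup or the carton is moved by more than 40 mm (distance of any of cup, carton from where it was at the start of the episode above 0.04 m).
It also fails if it takes over 139 s, if anything falls off the work surface, if the arm or the gripper's body presses on something with over 40 N, if the wrist force passes 120 N, or if a joint passes its speed limit or range.

ROBOT

A 6-joint arm with a two-finger parallel gripper is mounted at the origin on the work surface. World frame = base frame: x ahead of the robot, y to its left, z up, the work surface at z = 0. Lengths are in m, angles in rad, forces in N, time in s.
With the tool pointing down it reaches from about 0.25 to 0.85 m from the base axis. Payload 12.5 kg.
Tool frame: the origin (TCP) lies between the finger pads; the fingertips stand 14 mm ahead of it and the grasp point (between the pads) lies 5 mm behind it (finger_overhang is the distance from the TCP to the fingertips, in m); z points along the fingers, y is the direction in which the jaws open and shut (so a half turn about z gives the same grasp; the last joint's range is limited). The gripper opens to 93 mm and grips with 3 to 60 N. Pads are 15 mm wide; open, the fingers measure 128 mm over their backs; the gripper's body (75 mm by 188 mm) begins 65 mm behind the grasp point.
Start: joints at [-1.297, 0.351, 1.652, -0, 1.139, -0.085], TCP at [0.193, -0.515, 0.233] pointing down, gripper open.
Joint ranges: [-2.75, 2.75], [-0.79, 2.1], [0.01, 2.65], [-1.57, 4.71], [0.07, 3.14], [-2.87, 2.87]. Speed limits (rad/s): [2.22, 2.22, 2.79, 3.14, 3.14, 3.14].

INTERFACE

Orientations are given as a unit quaternion [x, y, z, w].
In Python, from station import get_state, camera, sign_off, finger_overhang gives the robot as it stands.
- The arm moves only by the tool arm_command, never from a script. Its argument "series" is a list of rows, each an object with "xyz": the shift along the tool's x, y, z in cm, a list of three; "spin": the turn about the tool's z in rad. A call has 1 to 12 rows; each row shifts and turns the commanded pose from where the row before left it, along the tool's axes as they then stand; what a row does not reach is not made up. A row lasts 1/12 s, in which the tool goes at most 41.7 mm and 7.16 degrees, less where a joint would pass 70% of its speed; a pose out of reach is approached as far as the arm can. A call with a gripper value outside its range is refused whole. "jaw" is the opening in per cent of the stroke, from 0 (shut) to 100 (fully open), set as the call begins (left out, the last holds). The fingers move at their own pace and stop on an object; the grip force is fixed at half the most. Time passes only in rows, so rows that do not move let the fingers close. It gives the time, the measured TCP pose, the force and the opening at its end, in the units of the state.
- get_state(): the state, without advancing time (a new reading comes with each control period).
- camera(name): name is "side" or "top"; returns a dict with "image" (480x640x3 uint8, red, green, blue), "intrinsics" (3x3 intrinsics, pixels), "R" (3x3) and "t" (3): a world point X has camera coordinates R X + t. Camera axes: x right, y down, z forward; pixel columns grow to the right and rows downward; lengths in m; the calibration is good to about 2 mm. A picture is of the moment at which its call begins. There is no depth.
- sign_off(): hands the job in, once; it reports no verdict.
The state is a dict: "time": time; "qpos": joint angles; "joint_vel": joint speeds; "joint_torque": joint torques, N m; "tool_pos": TCP position; "orientation": TCP orientation; "ft_force": force on the tool from outside, world axes, zero at the start; "torque": the same for the moment, N m; "grip_width": finger opening in m.
Only numpy, scipy, OpenCV 4.12 (cv2) and the standard library are available. Lean on these libraries where they do the work, as an engineer would, in place of code of your own. Each camera call takes 0.05 s, during which the arm holds its last target.

## Working session

There is one attempt and no reset: what is moved stays moved. The work goes in short steps, Python scripts to look and compute and a tool call to move; the robot and the scene stay as the last step left them, time stands still between calls to the robot, and variables do not carry over. Pictures are saved under pics/ and viewed, and the job is handed in when it is done.

Besides the shell and the picture viewer there is one more tool, called after "Request:" in YAML: its name, and indented under it one key for each argument. arm_command: Moves the arm, as the interface text tells. Its arguments: {"type":"object","properties":{"series":{"type":"array","items":{"type":"object","properties":{"xyz":{"type":"array","items":{"type":"number"}},"spin":{"type":"number"}}}},"jaw":{"type":"number"}},"required":["series"]}

```bash
mkdir -p pics; ls
python3 - <<'E'
from station import *
import cv2,numpy as np
print(get_state()); print(finger_overhang if not callable(finger_overhang) else finger_overhang())
for n in ("top","side"):
    c=camera(n); cv2.imwrite(f"pics/{n}0.png",c["image"][:,:,::-1]); print(n,c["intrinsics"],c["R"],c["t"])
E
```

```text
pics
{'time': 0.0, 'qpos': array([-1.29662307e+00,  3.51278065e-01,  1.65243268e+00, -1.34601500e-05,
        1.13906743e+00, -8.45391761e-02]), 'joint_vel': array([ 0.00114358, -0.00051602, -0.00134838,  0.00010422,  0.00013368,
       -0.000547  ]), 'joint_torque': array([ 9.56782897e-04, -4.97320640e+01, -2.85254735e+01,  6.99450402e-02,
        2.56996031e-02, -1.12093883e-04]), 'tool_pos': array([ 0.19305153, -0.51465765,  0.23207524]), 'orientation': array([ 9.83958070e-01,  1.78398895e-01, -6.22029896e-05, -5.89518803e-04]), 'ft_force': array([ 0.77901098, -0.07808155,  0.55941661]), 'torque': array([ 0.00731893,  0.04897482, -0.0015208 ]), 'grip_width': 0.09313285592278048}
0.014
top [[611.53929078   0.         312.07840672]
 [  0.         611.53929078 246.45500532]
 [  0.           0.           1.        ]] [[-2.38938571e-02 -9.99714209e-01  7.63876870e-04]
 [-9.79963264e-01  2.32706471e-02 -1.97814250e-01]
 [ 1.97739940e-01 -5.47511670e-03 -9.80239225e-01]] [0.01147695 0.48276239 1.11748421]
side [[622.8812804    0.         330.09990034]
 [  0.         622.8812804  243.78066537]
 [  0.           0.           1.        ]] [[ 0.99964416  0.01842333  0.01929095]
 [ 0.02657903 -0.74924074 -0.66176421]
 [ 0.00226167  0.66204146 -0.7494638 ]] [-0.48090058  0.03375843  1.18218797]
```

View pics/top0.png

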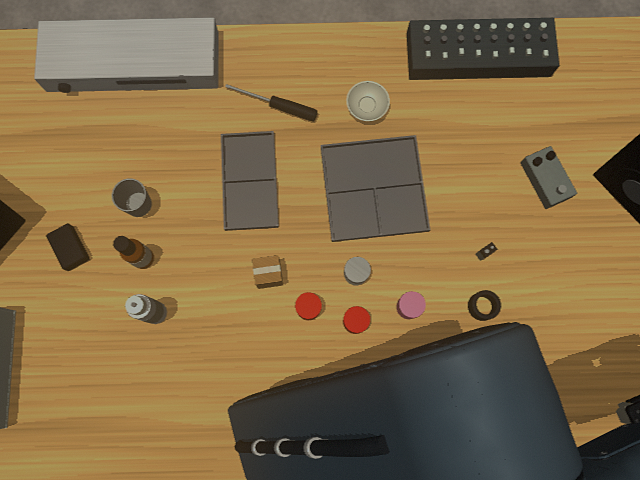

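View pics/side0.png

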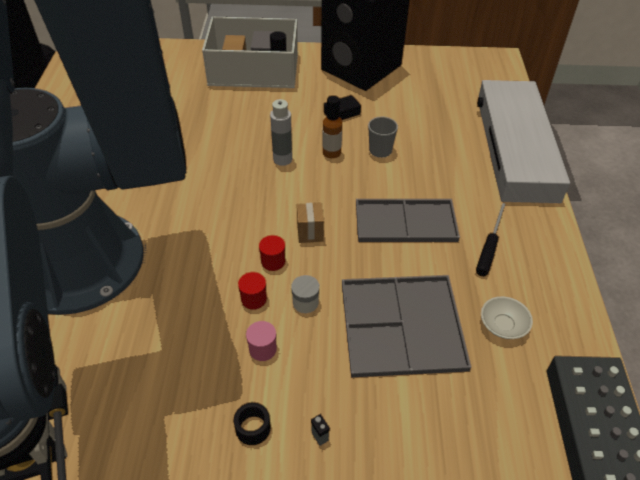

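The top view shows the narrow tray near (250,181) and the wide one near (375,188). The bottle cap is at (125,243), the can cap at (138,304) and the cup rim at (131,195). The jar lid is at (357,270) with reds at (309,305) and (357,319) and a pink one at (411,305). The battery is at (487,250), the tape at (485,305) and the carton at (267,271). Next I'll measure these from both views.

```bash
cat > h.py <<'E'
from station import *
import cv2,numpy as np
def ray(c,u,v):
    d=np.linalg.inv(c["intrinsics"])@np.array([u,v,1.0]); R=c["R"]; return -R.T@c["t"],R.T@d
def onz(c,u,v,z):
    o,d=ray(c,u,v); return o+d*(z-o[2])/d[2]
def proj(c,X):
    p=c["intrinsics"]@(c["R"]@np.array(X)+c["t"]); return p[:2]/p[2]
def tri(a,b):
    A=[];B=[]
    for o,d in (a,b):
        d=d/np.linalg.norm(d);P=np.eye(3)-np.outer(d,d);A.append(P);B.append(P@o)
    return np.linalg.lstsq(np.vstack(A),np.hstack(B),rcond=None)[0]
def crop(img,x0,y0,x1,y1,k,name):
    cv2.imwrite(name,cv2.resize(img[y0:y1,x0:x1,::-1],None,fx=k,fy=k,interpolation=cv2.INTER_CUBIC))
def rz(q): # tool x heading and y heading in world
    from scipy.spatial.transform import Rotation as Ro
    return Ro.from_quat(q).as_matrix()
E
python3 - <<'E'
from h import *
t=cv2.imread("pics/top0.png")[:,:,::-1]; s=cv2.imread("pics/side0.png")[:,:,::-1]
crop(t,40,170,180,330,5,"pics/a1.png") if 0 else crop(t,100,170,180,330,3.75,"pics/a1.png")
crop(t,210,120,440,250,3.4,"pics/a2.png")
crop(t,340,230,520,330,4.4,"pics/a3.png")
crop(s,260,90,410,170,5,"pics/a4.png")
E
```

```text
(no output)
```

View pics/a1.png

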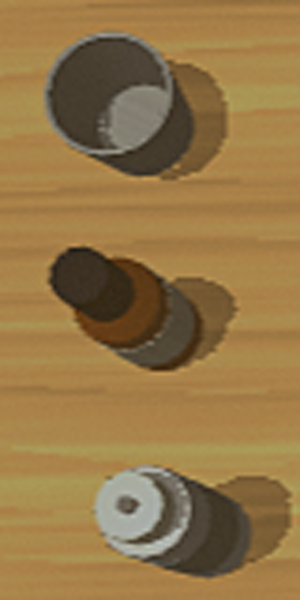

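View pics/a2.png

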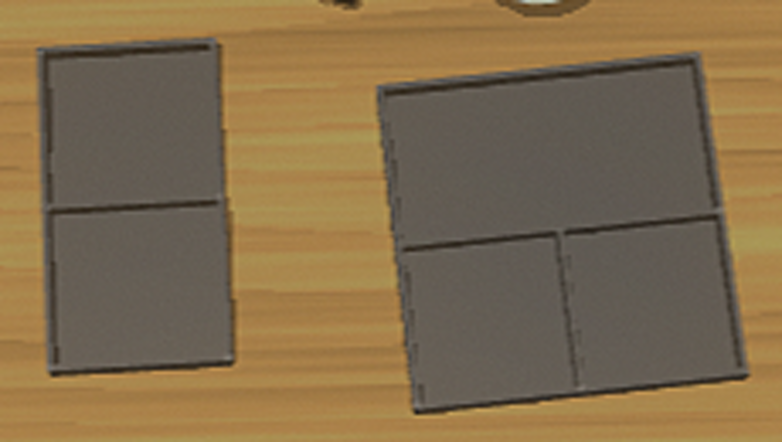

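View pics/a3.png

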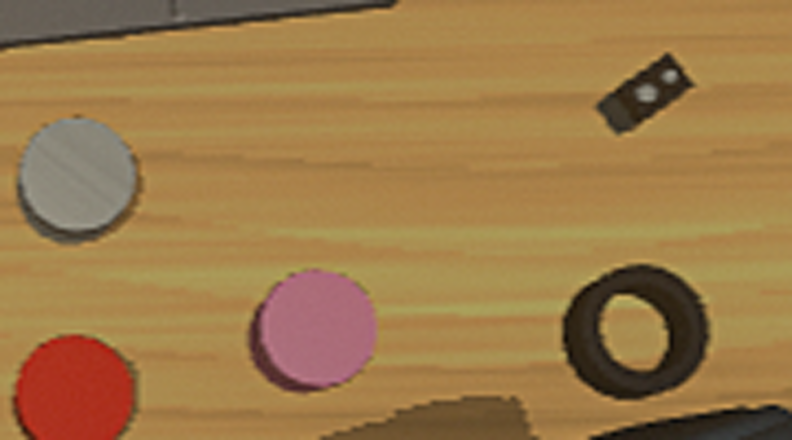

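View pics/a4.png

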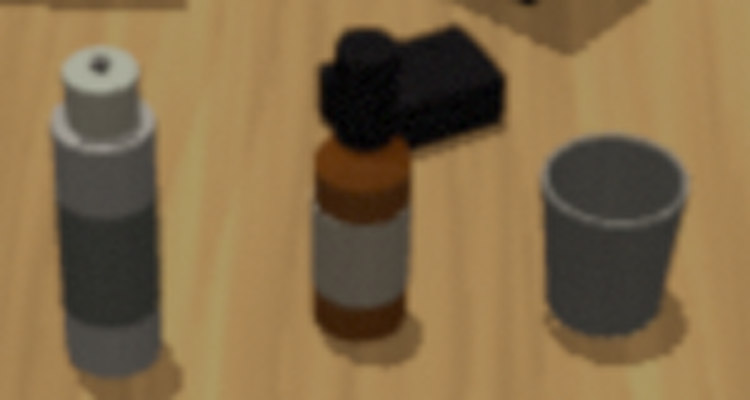

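The crops give these top-view pixels: bottle cap centre (120.8,243.5), can nozzle (133.9,304.6), jar lid (357.7,269.8) and battery terminals (487.0,251.1) and (492.5,247.3). In the side view the nozzle is at (280,103) and the bottle cap top at (334,99).

```bash
cat > m.py <<'E'
from h import *
import pickle
T=camera("top");S=camera("side")
np.set_printoptions(precision=4,suppress=True)
print("camT",-T["R"].T@T["t"],"camS",-S["R"].T@S["t"])
f=lambda n,a,b,z:print(n,onz(T,*a,z)[:2], onz(S,*b,z)[:2] if b else "", tri(ray(T,*a),ray(S,*b)) if b else "")
f("bottle",(120.8,243.5),(334,99),.145)
f("can",(133.9,304.6),(280,103),.154)
f("cup",(129,195),(383,126),.07)
# masks
def blob(img,cond,box):
    x0,y0,x1,y1=box; m=np.zeros(img.shape[:2],np.uint8); m[y0:y1,x0:x1]=cond[y0:y1,x0:x1]
    cs,_=cv2.findContours(m,cv2.RETR_CCOMP,cv2.CHAIN_APPROX_NONE); return sorted(cs,key=cv2.contourArea)[::-1]
def sat(i): return cv2.cvtColor(i,cv2.COLOR_RGB2HSV)
t=T["image"];s=S["image"];ht=sat(t);hs=sat(s)
lid=(ht[...,1]<70)&(ht[...,2]>120)
c=blob(t,lid,(335,245,385,292))[0]; e=cv2.fitEllipse(c); print("jar lid T",e,onz(T,*e[0],.05))
c=blob(s,(hs[...,1]<70)&(hs[...,2]>120),(285,270,330,320))[0]; e=cv2.fitEllipse(c); print("jar S lid",e,onz(S,*e[0],.05))
dark=ht[...,2]<95
cs=blob(t,dark,(460,285,510,325)); 
for c in cs[:2]:
    e=cv2.fitEllipse(c); print("tape T",e,[onz(T,*e[0],z)[:2] for z in(.018,.036)])
cs=blob(s,hs[...,2]<95,(225,395,280,450))
for c in cs[:2]:
    e=cv2.fitEllipse(c); print("tape S",e,[onz(S,*e[0],z)[:2] for z in(.018,.036)])
a=onz(T,487.0,251.1,.049);b=onz(T,492.5,247.3,.049); print("bat T",(a+b)/2,"yaw",np.arctan2(*(a-b)[1::-1]))
# trays
for n,im,h,boxes in (("T",t,ht,[(205,120,295,245),(305,120,445,255)]),("S",s,hs,[(345,190,470,250),(330,268,480,385)])):
    C=T if n=="T" else S
    for bx in boxes:
        c=blob(im,(h[...,1]<75),bx)[0]; hull=cv2.convexHull(c)
        r=cv2.minAreaRect(c); ap=cv2.approxPolyDP(hull,6,True)[:,0]
        print(n,"tray area",cv2.contourArea(c),"approx",ap.tolist())
        P=np.array([onz(C,*p,.014)[:2] for p in ap.astype(float)]); print(P.tolist(),"mean",P.mean(0))
E
python3 m.py
```

```text
camT [0.2524 0.0064 1.1909] camS [ 0.4772 -0.7485  0.9176]
bottle [0.4766 0.3343] [0.4802 0.3365] [0.4784 0.3346 0.1456]
can [0.3681 0.3052] [0.3703 0.3052] [0.3692 0.3057 0.1533]
cup [0.5866 0.3458] [0.589  0.3477] [0.5876 0.3458 0.0708]
jar lid T ((357.1614990234375, 269.097900390625), (24.23585319519043, 25.13726043701172), 126.62813568115234) [ 0.4369 -0.0841  0.05  ]
jar S lid ((304.93426513671875, 285.71685791015625), (20.736896514892578, 26.47639274597168), 87.35450744628906) [ 0.4375 -0.0817  0.05  ]
tape T ((483.9917907714844, 305.1753234863281), (29.350727081298828, 32.36562728881836), 76.44183349609375) [array([ 0.3662, -0.3274]), array([ 0.3644, -0.3223])]
tape T ((483.5034484863281, 305.09234619140625), (15.40672779083252, 19.556917190551758), 145.68443298339844) [array([ 0.3664, -0.3265]), array([ 0.3646, -0.3214])]
tape S ((251.84298706054688, 423.6020812988281), (36.71267318725586, 43.16080093383789), 176.58836364746094) [array([ 0.3668, -0.3254]), array([ 0.369 , -0.3339])]
tape S ((252.16773986816406, 423.70233154296875), (14.22118091583252, 21.6202335357666), 74.57
[... 507 characters left out ...]
3], [0.5194776220481686, -0.2319038197159867], [0.5018241057849944, -0.03971012393155682], [0.699551457891878, -0.023356415718914426]] mean [ 0.6093 -0.1276]
S tray area 4068.5 approx [[451, 200], [456, 241], [359, 240], [357, 199]]
[[0.728422042675019, 0.17976983320311335], [0.7256290917460189, 0.06568300134083715], [0.5359976843106609, 0.06153754776149112], [0.533256173266559, 0.17528858216097587]] mean [0.6308 0.1206]
S tray area 10813.0 approx [[448, 276], [469, 369], [352, 376], [342, 280]]
[[0.7005625807059384, -0.022432325947725706], [0.7143543606592915, -0.2180504427235197], [0.5209043864648859, -0.2367207285238102], [0.5034388665889451, -0.038494276293650986]] mean [ 0.6098 -0.1289]
```

Both views agree to about 2–3 mm. The positions I'll use are:

| Thing | x | y | yaw |
|---|---|---|---|
| Narrow tray | 0.631 | 0.122 | 0.045 |
| Wide tray | 0.6095 | -0.128 | 0.084 |
| Bottle | 0.478 | 0.335 | |
| Can | 0.369 | 0.3055 | |
| Jar | 0.437 | -0.083 | |
| Tape | 0.3665 | -0.3265 | |
| Battery | 0.469 | -0.338 | |

I'll turn the tool so its x lies along world x, then go to the bottle.

Request:
arm_command:
  jaw: 100
  series:
    - {"spin": 0.12}
    - {"spin": 0.12}
    - {"spin": 0.12}
    - {"xyz": [1, -3.5, 0]}
    - {"xyz": [1, -3.5, 0]}
    - {"xyz": [1, -3.5, 0]}
    - {"xyz": [1, -3.5, 0]}
    - {"xyz": [1, -3.5, 0]}
    - {"xyz": [1, -3.5, 0]}
    - {"xyz": [1, -3.5, 0]}
    - {"xyz": [1, -3.5, 0]}
    - {"xyz": [1, -3.5, 0]}

```text
invalid input
```

Request:
arm_command:
  series:
    - {"xyz": [1.4, -3.5, 0]}
    - {"xyz": [1.4, -3.5, 0]}
    - {"xyz": [1.4, -3.5, 0]}
    - {"xyz": [1.4, -3.5, 0]}
    - {"xyz": [1.4, -3.5, 0]}
    - {"xyz": [1.4, -3.5, 0]}
    - {"xyz": [1.4, -3.5, 0]}
    - {"xyz": [1.4, -3.5, 0]}
    - {"xyz": [1.4, -3.5, 0]}
    - {"xyz": [1.4, -3.5, 0]}
    - {"xyz": [1.4, -3.5, 0]}
    - {}

```text
invalid input
```

The rows probably need both fields, so I'll resend with both.

Request:
arm_command:
  jaw: 100
  series:
    - {"xyz": [0, 0, 0], "spin": 0.12}
    - {"xyz": [0, 0, 0], "spin": 0.12}
    - {"xyz": [0, 0, 0], "spin": 0.12}
    - {"xyz": [1, -3.5, 0], "spin": 0}
    - {"xyz": [1, -3.5, 0], "spin": 0}
    - {"xyz": [1, -3.5, 0], "spin": 0}
    - {"xyz": [1, -3.5, 0], "spin": 0}
    - {"xyz": [1, -3.5, 0], "spin": 0}
    - {"xyz": [1, -3.5, 0], "spin": 0}

```text
time: 0.95
tool_pos: [0.2534, -0.3033, 0.2325]
orientation: [1.0, -0.001, 0.0, -0.0]
ft_force: [1.3, -0.2, -0.3]
grip_width: 0.0931
```

Request:
arm_command:
  series:
    - {"xyz": [1.2, -3.5, 0], "spin": 0}
    - {"xyz": [1.2, -3.5, 0], "spin": 0}
    - {"xyz": [1.2, -3.5, 0], "spin": 0}
    - {"xyz": [1.2, -3.5, 0], "spin": 0}
    - {"xyz": [1.2, -3.5, 0], "spin": 0}
    - {"xyz": [1.2, -3.5, 0], "spin": 0}
    - {"xyz": [1.2, -3.5, 0], "spin": 0}
    - {"xyz": [1.2, -3.5, 0], "spin": 0}
    - {"xyz": [1.2, -3.5, 0], "spin": 0}
    - {"xyz": [1.2, -3.5, 0], "spin": 0}

```text
time: 1.78
tool_pos: [0.3739, 0.0468, 0.2328]
orientation: [1.0, -0.0, 0.0, 0.0]
ft_force: [0.9, -1.4, 0.6]
grip_width: 0.093
```

Request:
arm_command:
  jaw: 65
  series:
    - {"xyz": [1.3, -3.5, 0], "spin": 0}
    - {"xyz": [1.3, -3.5, 0], "spin": 0}
    - {"xyz": [1.3, -3.5, 0], "spin": 0}
    - {"xyz": [1.3, -3.5, 0], "spin": 0}
    - {"xyz": [1.3, -3.5, 0], "spin": 0}
    - {"xyz": [1.3, -3.5, 0], "spin": 0}
    - {"xyz": [1.3, -3.5, 0], "spin": 0}
    - {"xyz": [1.3, -3.5, 0], "spin": 0}
    - {"xyz": [0, 0, 0], "spin": 0}

```text
time: 2.53
tool_pos: [0.4792, 0.3293, 0.2319]
orientation: [1.0, 0.001, 0.0, -0.001]
ft_force: [1.4, 1.2, 0.3]
grip_width: 0.0606
```

Run:
```python
from h import *
T=camera("top");S=camera("side")
crop(S["image"],230,60,430,210,4,"pics/b1.png"); crop(T["image"],40,170,240,320,4,"pics/b2.png")
cv2.imwrite("pics/b3.png",T["image"][:,:,::-1])
print(get_state()["tool_pos"],get_state()["qpos"])
```

```text
[0.47790271 0.32537528 0.23181569] [ 5.17275017e-01  4.03154212e-01  1.57692018e+00 -9.47717971e-05
  1.16281633e+00  2.08767655e+00]
```

View pics/b1.png

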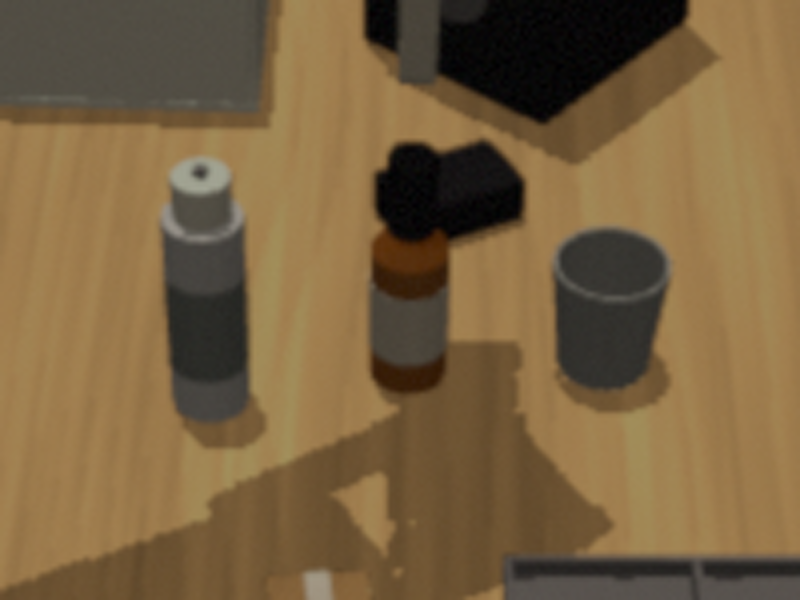

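View pics/b3.png

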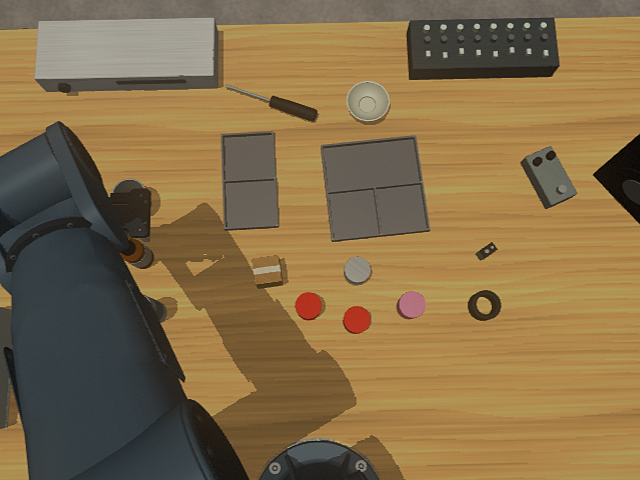

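The side picture shows one finger at about (420,60) in the crop, behind and above the bottle cap at (412,165). The bottle, can and cup haven't moved. I'll shift 1 cm, descend and grip the cap.

Request:
arm_command:
  series:
    - {"xyz": [0, -0.5, 0], "spin": 0}
    - {"xyz": [0, -0.45, 0.8], "spin": 0}
    - {"xyz": [0, 0, 1.5], "spin": 0}
    - {"xyz": [0, 0, 1.5], "spin": 0}
    - {"xyz": [0, 0, 1.5], "spin": 0}
    - {"xyz": [0, 0, 1.5], "spin": 0}
    - {"xyz": [0, 0, 1.5], "spin": 0}
    - {"xyz": [0, 0, 1.5], "spin": 0}
    - {"xyz": [0, 0, 1.0], "spin": 0}
    - {"xyz": [0, 0, 0.4], "spin": 0}
    - {"xyz": [0, 0, 0], "spin": 0}
    - {"xyz": [0, 0, 0], "spin": 0}

```text
time: 3.63
tool_pos: [0.4784, 0.3342, 0.1211]
orientation: [1.0, -0.001, 0.0, -0.0]
ft_force: [-0.2, -1.3, 0.4]
grip_width: 0.0608
```

Request:
arm_command:
  jaw: 10
  series:
    - {"xyz": [0, 0, 0], "spin": 0}
    - {"xyz": [0, 0, 0], "spin": 0}
    - {"xyz": [0, 0, 0], "spin": 0}
    - {"xyz": [0, 0, 0], "spin": 0}
    - {"xyz": [0, 0, 0], "spin": 0}
    - {"xyz": [0, 0, 0], "spin": 0}
    - {"xyz": [0, 0, 0], "spin": 0}
    - {"xyz": [0, 0, 0], "spin": 0}

```text
time: 4.3
tool_pos: [0.4782, 0.3342, 0.1207]
orientation: [1.0, -0.001, 0.0, -0.0]
ft_force: [-0.2, -0.2, 0.6]
grip_width: 0.0274
```

Request:
arm_command:
  series:
    - {"xyz": [0, 0, -1], "spin": 0}
    - {"xyz": [0, 0, -2], "spin": 0}
    - {"xyz": [0, 0, -2.5], "spin": 0}
    - {"xyz": [0, 0, -2.5], "spin": 0}
    - {"xyz": [0, 0, -1], "spin": 0}
    - {"xyz": [0, 0, 0], "spin": 0}

```text
time: 4.8
tool_pos: [0.479, 0.3347, 0.2132]
orientation: [1.0, -0.001, 0.002, -0.001]
ft_force: [-0.5, 0.1, -1.6]
grip_width: 0.0277
```

Request:
arm_command:
  series:
    - {"xyz": [1, 1, 0], "spin": 0}
    - {"xyz": [2, 2, 0], "spin": 0}
    - {"xyz": [2, 2, 0], "spin": 0}
    - {"xyz": [2, 2, 0], "spin": 0}
    - {"xyz": [2, 2, 0], "spin": 0}
    - {"xyz": [2, 2, 0], "spin": 0}
    - {"xyz": [2, 2, 0], "spin": 0}
    - {"xyz": [2, 2, 0], "spin": 0}
    - {"xyz": [2, 2, 0], "spin": 0}
    - {"xyz": [2, 2, 0], "spin": 0}
    - {"xyz": [1.2, 2, 0], "spin": 0}
    - {"xyz": [0, 0, 0], "spin": 0}

```text
time: 5.8
tool_pos: [0.6813, 0.1193, 0.2078]
orientation: [1.0, -0.002, -0.001, 0.001]
ft_force: [0.3, 0.8, -2.7]
grip_width: 0.0274
```

Run:
```python
from h import *
T=camera("top");S=camera("side")
crop(S["image"],300,60,500,210,4,"pics/c1.png"); s=get_state(); print(s["tool_pos"],s["grip_width"],s["ft_force"])
```

```text
[0.67962418 0.12259638 0.2083426 ] 0.027632677332259114 [ 0.17060782  0.00653807 -1.32488603]
```

View pics/c1.png

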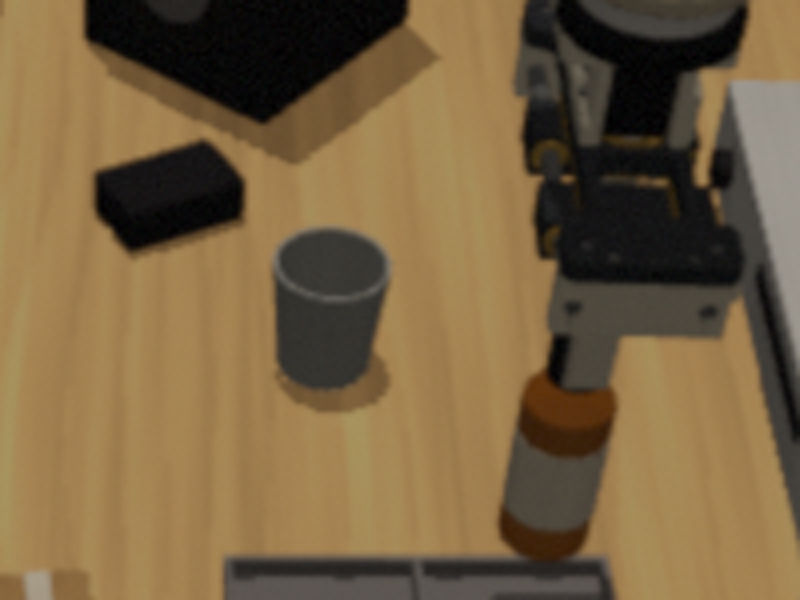

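The bottle hangs over the tray's back compartment with its base near (543,545) in the crop. It looks leaned, so I'll check whether that is just perspective.

Run:
```python
from h import *
S=camera("side")
for z in (.208,.186,.173,.09): 
    p=proj(S,(.6796,.1236,z)); print(z,(p-[300,60])*4)
```

```text
0.208 [580.11756351 334.49111862]
0.186 [572.44779874 372.56706336]
0.173 [568.02032552 394.5469064 ]
0.09 [541.45014766 526.4524674 ]
```

It's upright: the predicted base column is 541 and I see about 543. Lowering now.

Request:
arm_command:
  series:
    - {"xyz": [0, 0, 1.5], "spin": 0}
    - {"xyz": [0, 0, 1.5], "spin": 0}
    - {"xyz": [0, 0, 1.5], "spin": 0}
    - {"xyz": [0, 0, 1.5], "spin": 0}
    - {"xyz": [0, 0, 1], "spin": 0}
    - {"xyz": [0, 0, 0.6], "spin": 0}
    - {"xyz": [0, 0, 0.3], "spin": 0}
    - {"xyz": [0, 0, 0.2], "spin": 0}
    - {"xyz": [0, 0, 0.2], "spin": 0}
    - {"xyz": [0, 0, 0], "spin": 0}
    - {"xyz": [0, 0, 0], "spin": 0}

```text
time: 6.87
tool_pos: [0.6801, 0.124, 0.1281]
orientation: [1.0, -0.001, 0.0, -0.0]
ft_force: [0.1, -0.5, -2.7]
grip_width: 0.0275
```

Request:
arm_command:
  series:
    - {"xyz": [0, 0, 0.15], "spin": 0}
    - {"xyz": [0, 0, 0.15], "spin": 0}
    - {"xyz": [0, 0, 0.1], "spin": 0}
    - {"xyz": [0, 0, 0.05], "spin": 0}
    - {"xyz": [0, 0, 0], "spin": 0}
    - {"xyz": [0, 0, 0], "spin": 0}

```text
time: 7.37
tool_pos: [0.6801, 0.124, 0.1237]
orientation: [1.0, -0.001, 0.0, -0.0]
ft_force: [-0.4, -0.2, 4.8]
grip_width: 0.0277
```

It has touched down: fz went from -2.7 to +4.8. Releasing and lifting.

Request:
arm_command:
  jaw: 65
  series:
    - {"xyz": [0, 0, 0], "spin": 0}
    - {"xyz": [0, 0, 0], "spin": 0}
    - {"xyz": [0, 0, 0], "spin": 0}
    - {"xyz": [0, 0, 0], "spin": 0}
    - {"xyz": [0, 0, 0], "spin": 0}
    - {"xyz": [0, 0, 0], "spin": 0}

```text
time: 7.87
tool_pos: [0.6799, 0.1239, 0.123]
orientation: [1.0, -0.001, -0.0, -0.0]
ft_force: [0.8, -0.8, 0.4]
grip_width: 0.0597
```

Request:
arm_command:
  series:
    - {"xyz": [0, 0, -0.5], "spin": 0}
    - {"xyz": [0, 0, -1], "spin": 0}
    - {"xyz": [0, 0, -2], "spin": 0}
    - {"xyz": [0, 0, -2], "spin": 0}
    - {"xyz": [0, 0, -2], "spin": 0}
    - {"xyz": [0, 0, -2], "spin": 0}
    - {"xyz": [0, 0, -1.5], "spin": 0}
    - {"xyz": [0, 0, 0], "spin": 0}

```text
time: 8.53
tool_pos: [0.6813, 0.1241, 0.2379]
orientation: [1.0, -0.001, 0.003, -0.0]
ft_force: [1.1, 0.0, -0.1]
grip_width: 0.0603
```

Request:
arm_command:
  jaw: 85
  series:
    - {"xyz": [-1.6, -1, 0], "spin": 0}
    - {"xyz": [-2.6, -1.5, 0], "spin": 0}
    - {"xyz": [-2.7, -1.6, 0], "spin": 0}
    - {"xyz": [-2.7, -1.6, 0], "spin": 0}
    - {"xyz": [-2.7, -1.6, 0], "spin": 0}
    - {"xyz": [-2.7, -1.6, 0], "spin": 0}
    - {"xyz": [-2.7, -1.6, 0], "spin": 0}
    - {"xyz": [-2.7, -1.6, 0], "spin": 0}
    - {"xyz": [-2.7, -1.6, 0], "spin": 0}
    - {"xyz": [-2.7, -1.6, 0], "spin": 0}
    - {"xyz": [-2.7, -1.6, 0], "spin": 0}
    - {"xyz": [-2.7, -1.2, 0], "spin": 0}

```text
time: 9.53
tool_pos: [0.3665, 0.306, 0.2328]
orientation: [1.0, -0.001, -0.0, -0.0]
ft_force: [-0.0, -0.4, -0.1]
grip_width: 0.079
```

Run:
```python
from h import *
T=camera("top");S=camera("side")
cv2.imwrite("pics/d1.png",S["image"][:,:,::-1]); s=get_state(); print(s["tool_pos"],s["grip_width"],s["ft_force"],s["qpos"])
cv2.imwrite("pics/d2.png",T["image"][:,:,::-1])
```

```text
[0.3650941  0.30628643 0.23289739] 0.07908572186673003 [-0.05286338  0.96628249 -0.17536252] [6.00028454e-01 2.17014894e-01 1.83337106e+00 5.46996839e-04
 1.09228484e+00 2.16887395e+00]
```

View pics/d1.png

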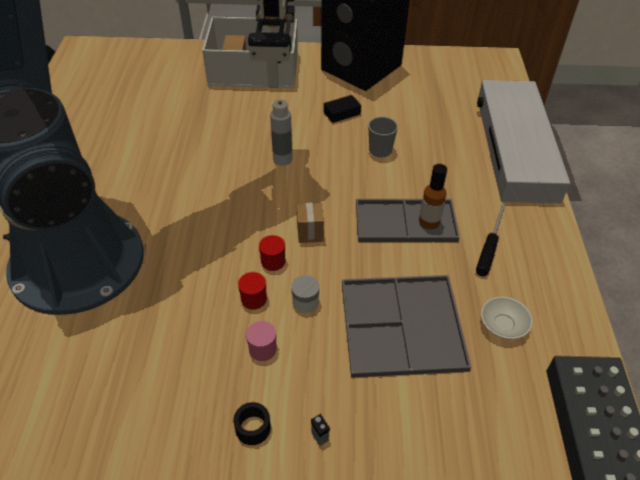

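View pics/d2.png

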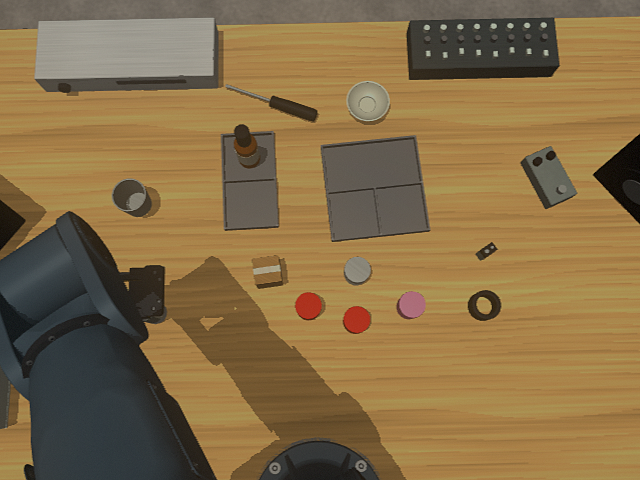

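The bottle stands in the back compartment, at (432,205) in the side view and (246,150) in the top view. Now the can: shift x by 0.4 cm and descend to TCP z ≈ 0.10.

Request:
arm_command:
  series:
    - {"xyz": [0.4, 0, 0], "spin": 0}
    - {"xyz": [0, 0, 1], "spin": 0}
    - {"xyz": [0, 0, 1.6], "spin": 0}
    - {"xyz": [0, 0, 1.7], "spin": 0}
    - {"xyz": [0, 0, 1.7], "spin": 0}
    - {"xyz": [0, 0, 1.7], "spin": 0}
    - {"xyz": [0, 0, 1.7], "spin": 0}
    - {"xyz": [0, 0, 1.7], "spin": 0}
    - {"xyz": [0, 0, 1.4], "spin": 0}
    - {"xyz": [0, 0, 0.8], "spin": 0}
    - {"xyz": [0, 0, 0], "spin": 0}
    - {"xyz": [0, 0, 0], "spin": 0}

```text
time: 10.63
tool_pos: [0.3726, 0.305, 0.0998]
orientation: [1.0, -0.001, -0.0, 0.0]
ft_force: [0.7, -0.5, 0.4]
grip_width: 0.0792
```

Request:
arm_command:
  jaw: 25
  series:
    - {"xyz": [0, 0, 0], "spin": 0}
    - {"xyz": [0, 0, 0], "spin": 0}
    - {"xyz": [0, 0, 0], "spin": 0}
    - {"xyz": [0, 0, 0], "spin": 0}
    - {"xyz": [0, 0, 0], "spin": 0}
    - {"xyz": [0, 0, 0], "spin": 0}
    - {"xyz": [0, 0, 0], "spin": 0}
    - {"xyz": [0, 0, 0], "spin": 0}

```text
time: 11.3
tool_pos: [0.3722, 0.3054, 0.1003]
orientation: [1.0, -0.001, 0.0, -0.0]
ft_force: [0.2, 0.7, 1.7]
grip_width: 0.0437
```

Request:
arm_command:
  series:
    - {"xyz": [0, 0, -1], "spin": 0}
    - {"xyz": [0, 0, -2], "spin": 0}
    - {"xyz": [0, 0, -2.5], "spin": 0}
    - {"xyz": [0, 0, -2.5], "spin": 0}
    - {"xyz": [0, 0, -1.5], "spin": 0}
    - {"xyz": [1, 1.5, 0], "spin": 0}
    - {"xyz": [1.6, 2.4, 0], "spin": 0}
    - {"xyz": [2, 3, 0], "spin": 0}
    - {"xyz": [2, 3, 0], "spin": 0}
    - {"xyz": [2, 3, 0], "spin": 0}
    - {"xyz": [2, 3, 0], "spin": 0}
    - {"xyz": [2, 3, 0], "spin": 0}

```text
time: 12.3
tool_pos: [0.4984, 0.1145, 0.1958]
orientation: [1.0, -0.001, -0.0, -0.0]
ft_force: [0.8, -0.6, -1.8]
grip_width: 0.0437
```

Request:
arm_command:
  series:
    - {"xyz": [2, 3, 0], "spin": 0}
    - {"xyz": [2, 3, 0], "spin": 0}
    - {"xyz": [2, 3, 0], "spin": 0}
    - {"xyz": [2, 3, 0], "spin": 0}
    - {"xyz": [2, 3, 0], "spin": 0}
    - {"xyz": [2, 3, 0], "spin": 0}
    - {"xyz": [2, 3, 0], "spin": 0}
    - {"xyz": [1.2, 2, 0], "spin": 0}
    - {"xyz": [0.8, 1, 0], "spin": 0}
    - {"xyz": [0, 0, 0], "spin": 0}
    - {"xyz": [0, 0, 0], "spin": 0}

```text
time: 13.22
tool_pos: [0.6572, -0.1241, 0.1951]
orientation: [1.0, -0.001, -0.0, -0.0]
ft_force: [-0.2, 0.8, -1.5]
grip_width: 0.0438
```

Run:
```python
from h import *
S=camera("side")
cv2.imwrite("pics/e1.png",S["image"][:,:,::-1]); s=get_state(); print(s["tool_pos"],s["grip_width"],s["ft_force"])
p=s["tool_pos"]
for z in (p[2],p[2]-.1): print(proj(S,(p[0]-.003,p[1],z)))
```

```text
[ 0.65706449 -0.12337661  0.19516455] 0.04366802897526862 [-0.66723032 -0.72978939 -2.70584284]
[443.77868047 253.18445364]
[434.34650243 292.4943128 ]
```

View pics/e1.png

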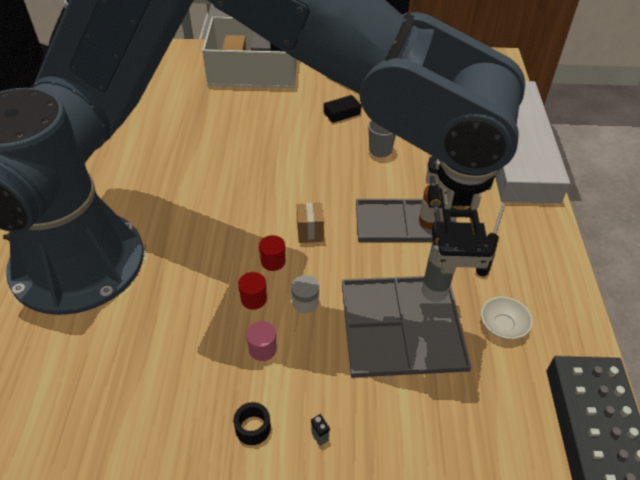

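The can hangs upright over the wide back compartment, with its base near (436,292) as predicted. Lowering.

Request:
arm_command:
  series:
    - {"xyz": [0, 0, 1.5], "spin": 0}
    - {"xyz": [0, 0, 1.8], "spin": 0}
    - {"xyz": [0, 0, 1.8], "spin": 0}
    - {"xyz": [0, 0, 1.5], "spin": 0}
    - {"xyz": [0, 0, 1], "spin": 0}
    - {"xyz": [0, 0, 0.6], "spin": 0}
    - {"xyz": [0, 0, 0.3], "spin": 0}
    - {"xyz": [0, 0, 0.2], "spin": 0}
    - {"xyz": [0, 0, 0.2], "spin": 0}
    - {"xyz": [0, 0, 0], "spin": 0}
    - {"xyz": [0, 0, 0], "spin": 0}

```text
time: 14.18
tool_pos: [0.6578, -0.1241, 0.1066]
orientation: [1.0, -0.001, 0.0, 0.0]
ft_force: [0.4, -0.0, -1.9]
grip_width: 0.0436
```

Request:
arm_command:
  series:
    - {"xyz": [0, 0, 0.12], "spin": 0}
    - {"xyz": [0, 0, 0.12], "spin": 0}
    - {"xyz": [0, 0, 0.08], "spin": 0}
    - {"xyz": [0, 0, 0.05], "spin": 0}
    - {"xyz": [0, 0, 0], "spin": 0}
    - {"xyz": [0, 0, 0], "spin": 0}

```text
time: 14.68
tool_pos: [0.658, -0.1241, 0.1033]
orientation: [1.0, -0.001, 0.001, 0.0]
ft_force: [-0.9, 1.2, 5.6]
grip_width: 0.044
```

Request:
arm_command:
  jaw: 85
  series:
    - {"xyz": [0, 0, 0], "spin": 0}
    - {"xyz": [0, 0, 0], "spin": 0}
    - {"xyz": [0, 0, 0], "spin": 0}
    - {"xyz": [0, 0, 0], "spin": 0}
    - {"xyz": [0, 0, 0], "spin": 0}
    - {"xyz": [0, 0, 0], "spin": 0}

```text
time: 15.18
tool_pos: [0.6576, -0.124, 0.1023]
orientation: [1.0, -0.001, -0.0, -0.0]
ft_force: [0.7, -0.4, 0.3]
grip_width: 0.0773
```

Request:
arm_command:
  series:
    - {"xyz": [0, 0, -0.7], "spin": 0}
    - {"xyz": [0, 0, -1.5], "spin": 0}
    - {"xyz": [0, 0, -2], "spin": 0}
    - {"xyz": [0, 0, -2], "spin": 0}
    - {"xyz": [0, 0, -2], "spin": 0}
    - {"xyz": [0, 0, -2], "spin": 0}
    - {"xyz": [0, 0, -1.8], "spin": 0}
    - {"xyz": [0, 0, -1], "spin": 0}
    - {"xyz": [0, 0, 0], "spin": 0}

```text
time: 15.93
tool_pos: [0.6584, -0.1242, 0.2352]
orientation: [1.0, -0.001, 0.002, 0.001]
ft_force: [0.4, 0.1, 0.0]
grip_width: 0.0792
```

Request:
arm_command:
  jaw: 100
  series:
    - {"xyz": [-1.1, -0.2, 0], "spin": 0}
    - {"xyz": [-2.1, -0.4, 0], "spin": 0}
    - {"xyz": [-2.1, -0.4, 0], "spin": 0}
    - {"xyz": [-2.1, -0.4, 0], "spin": 0}
    - {"xyz": [-2.1, -0.4, 0], "spin": 0}
    - {"xyz": [-2.1, -0.4, 0], "spin": 0}
    - {"xyz": [-2.1, -0.4, 0], "spin": 0}
    - {"xyz": [-2.1, -0.4, 0], "spin": 0}
    - {"xyz": [-2.1, -0.4, 0], "spin": 0}
    - {"xyz": [-2.1, -0.4, 0], "spin": 0}
    - {"xyz": [-2.1, -0.3, 0], "spin": 0}
    - {"xyz": [0, 0, 0], "spin": 0}

```text
time: 16.93
tool_pos: [0.4335, -0.082, 0.2315]
orientation: [1.0, -0.001, -0.001, -0.0]
ft_force: [0.3, -0.4, 0.6]
grip_width: 0.0933
```

Run:
```python
from h import *
T=camera("top");S=camera("side")
cv2.imwrite("pics/f1.png",S["image"][:,:,::-1]); s=get_state(); print(s["tool_pos"],s["grip_width"],s["ft_force"])
cv2.imwrite("pics/f2.png",T["image"][:,:,::-1])
```

```text
[ 0.43650512 -0.08272387  0.23214803] 0.09306264983350254 [ 0.05011106 -0.54686096  0.76857815]
```

View pics/f1.png

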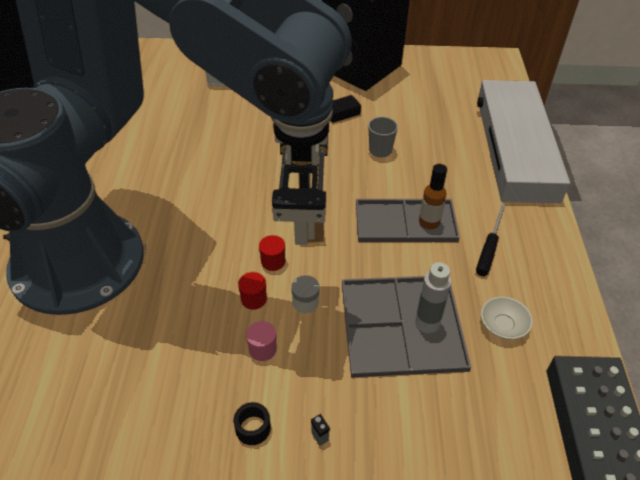

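View pics/f2.png

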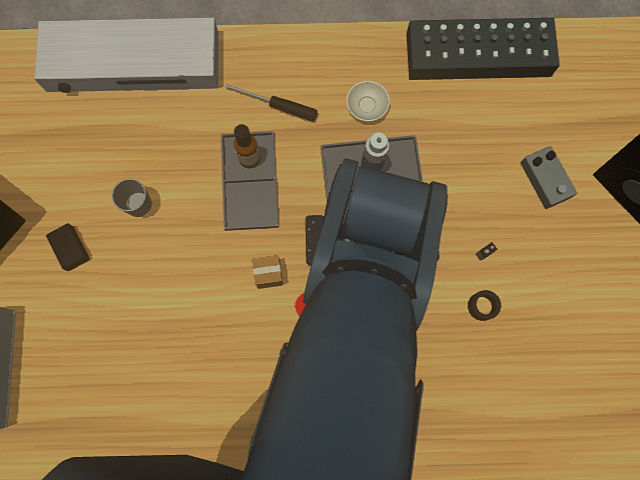

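Both tall items stand at the back, the can at (433,297) and the bottle at (432,205) in the side view. Now the white/steel jar, with the TCP to z ≈ 0.033.

Request:
arm_command:
  series:
    - {"xyz": [0, 0, 1.2], "spin": 0}
    - {"xyz": [0, 0, 2], "spin": 0}
    - {"xyz": [0, 0, 2], "spin": 0}
    - {"xyz": [0, 0, 2], "spin": 0}
    - {"xyz": [0, 0, 2], "spin": 0}
    - {"xyz": [0, 0, 2], "spin": 0}
    - {"xyz": [0, 0, 2], "spin": 0}
    - {"xyz": [0, 0, 2], "spin": 0}
    - {"xyz": [0, 0, 2], "spin": 0}
    - {"xyz": [0, 0, 1.5], "spin": 0}
    - {"xyz": [0, 0, 1.2], "spin": 0}
    - {"xyz": [0, 0, 0], "spin": 0}

```text
time: 18.03
tool_pos: [0.4362, -0.0825, 0.031]
orientation: [1.0, -0.001, -0.002, -0.001]
ft_force: [0.6, 0.6, -0.0]
grip_width: 0.093
```

Request:
arm_command:
  jaw: 35
  series:
    - {"xyz": [0, 0, 0], "spin": 0}
    - {"xyz": [0, 0, 0], "spin": 0}
    - {"xyz": [0, 0, 0], "spin": 0}
    - {"xyz": [0, 0, 0], "spin": 0}
    - {"xyz": [0, 0, 0], "spin": 0}
    - {"xyz": [0, 0, 0], "spin": 0}
    - {"xyz": [0, 0, 0], "spin": 0}
    - {"xyz": [0, 0, 0], "spin": 0}

```text
time: 18.7
tool_pos: [0.4368, -0.0828, 0.0337]
orientation: [1.0, -0.001, 0.0, 0.0]
ft_force: [-1.0, 0.4, 3.2]
grip_width: 0.0492
```

Request:
arm_command:
  series:
    - {"xyz": [0, 0, -1], "spin": 0}
    - {"xyz": [0, 0, -2], "spin": 0}
    - {"xyz": [0, 0, -2], "spin": 0}
    - {"xyz": [0, 0, -2], "spin": 0}
    - {"xyz": [0, 0, -2], "spin": 0}
    - {"xyz": [0, 0, 0], "spin": 0}

```text
time: 19.2
tool_pos: [0.4382, -0.0832, 0.1269]
orientation: [1.0, -0.001, 0.003, 0.001]
ft_force: [0.3, -0.7, -0.6]
grip_width: 0.0497
```

Request:
arm_command:
  series:
    - {"xyz": [0.9, -1.2, 0], "spin": 0}
    - {"xyz": [1.5, -2, 0], "spin": 0}
    - {"xyz": [1.5, -2, 0], "spin": 0}
    - {"xyz": [1.5, -2, 0], "spin": 0}
    - {"xyz": [1.5, -2, 0], "spin": 0}
    - {"xyz": [1.5, -2, 0], "spin": 0}
    - {"xyz": [1.5, -2, 0], "spin": 0}
    - {"xyz": [1.5, -2, 0], "spin": 0}
    - {"xyz": [1.5, -2, 0], "spin": 0}
    - {"xyz": [1.3, -2, 0], "spin": 0}
    - {"xyz": [0.3, -1.1, 0], "spin": 0}
    - {"xyz": [0, 0, 0], "spin": 0}

```text
time: 20.2
tool_pos: [0.5818, 0.1217, 0.1226]
orientation: [1.0, 0.0, -0.0, -0.0]
ft_force: [0.6, -0.1, -1.8]
grip_width: 0.0493
```

Run:
```python
from h import *
S=camera("side")
crop(S["image"],300,110,500,260,4,"pics/g1.png"); s=get_state(); print(s["tool_pos"],s["grip_width"],s["ft_force"])
```

```text
[0.58119536 0.12050655 0.12265006] 0.049396478816935145 [-0.64091891  0.20873039 -2.03569272]
```

View pics/g1.png

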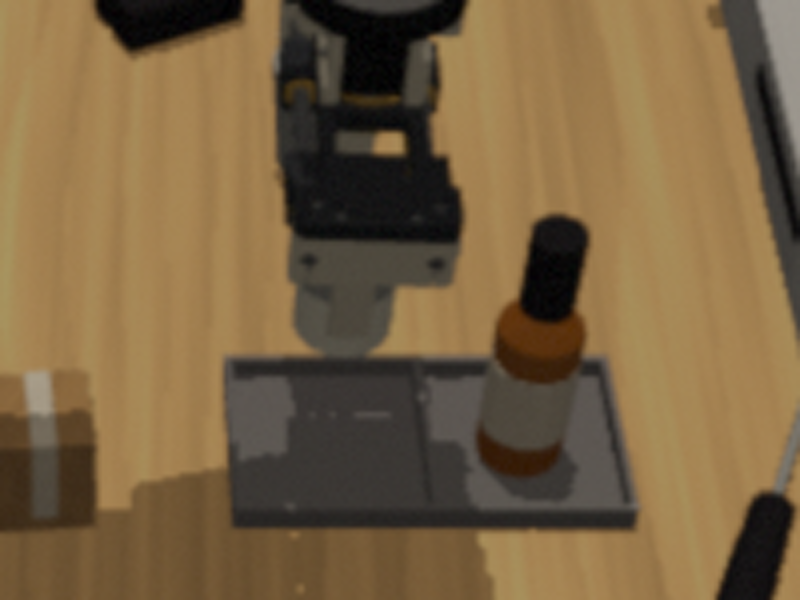

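The jar hangs over the front compartment and the bottle is clear of the gripper. Lowering.

Request:
arm_command:
  series:
    - {"xyz": [0, 0, 1.2], "spin": 0}
    - {"xyz": [0, 0, 1.8], "spin": 0}
    - {"xyz": [0, 0, 1.8], "spin": 0}
    - {"xyz": [0, 0, 1.4], "spin": 0}
    - {"xyz": [0, 0, 1], "spin": 0}
    - {"xyz": [0, 0, 0.5], "spin": 0}
    - {"xyz": [0, 0, 0.3], "spin": 0}
    - {"xyz": [0, 0, 0.2], "spin": 0}
    - {"xyz": [0, 0, 0], "spin": 0}
    - {"xyz": [0, 0, 0], "spin": 0}

```text
time: 21.08
tool_pos: [0.5822, 0.1201, 0.042]
orientation: [1.0, -0.001, 0.0, -0.0]
ft_force: [0.1, 0.4, -1.5]
grip_width: 0.0495
```

Request:
arm_command:
  series:
    - {"xyz": [0, 0, 0.2], "spin": 0}
    - {"xyz": [0, 0, 0.15], "spin": 0}
    - {"xyz": [0, 0, 0.1], "spin": 0}
    - {"xyz": [0, 0, 0.1], "spin": 0}
    - {"xyz": [0, 0, 0], "spin": 0}
    - {"xyz": [0, 0, 0], "spin": 0}

```text
time: 21.58
tool_pos: [0.582, 0.1201, 0.0367]
orientation: [1.0, -0.001, 0.0, -0.0]
ft_force: [-3.6, -0.1, 7.6]
grip_width: 0.0491
```

Request:
arm_command:
  jaw: 90
  series:
    - {"xyz": [0, 0, 0], "spin": 0}
    - {"xyz": [0, 0, 0], "spin": 0}
    - {"xyz": [0, 0, 0], "spin": 0}
    - {"xyz": [0, 0, 0], "spin": 0}
    - {"xyz": [0, 0, 0], "spin": 0}
    - {"xyz": [0, 0, -0.7], "spin": 0}
    - {"xyz": [0, 0, -1.5], "spin": 0}
    - {"xyz": [0, 0, -2], "spin": 0}
    - {"xyz": [0, 0, -3], "spin": 0}
    - {"xyz": [0, 0, -3], "spin": 0}
    - {"xyz": [0, 0, -3], "spin": 0}
    - {"xyz": [0, 0, -1.8], "spin": 0}

```text
time: 22.58
tool_pos: [0.5827, 0.1202, 0.1898]
orientation: [1.0, -0.001, 0.002, -0.0]
ft_force: [0.9, 0.2, 1.0]
grip_width: 0.0836
```

Request:
arm_command:
  jaw: 100
  series:
    - {"xyz": [-0.7, 1.5, 0], "spin": 0}
    - {"xyz": [-1.4, 3, 0], "spin": 0}
    - {"xyz": [-1.4, 3, 0], "spin": 0}
    - {"xyz": [-1.4, 3, 0], "spin": 0}
    - {"xyz": [-1.4, 3, 0], "spin": 0}
    - {"xyz": [-1.4, 3, 0], "spin": 0}
    - {"xyz": [-1.4, 3, 0], "spin": 0}
    - {"xyz": [-1.4, 3, 0], "spin": 0}
    - {"xyz": [-1.4, 3, 0], "spin": 0}

```text
time: 23.33
tool_pos: [0.4617, -0.136, 0.1865]
orientation: [1.0, -0.0, 0.0, 0.0]
ft_force: [0.4, -1.1, 0.7]
grip_width: 0.0931
```

Request:
arm_command:
  series:
    - {"xyz": [-1.4, 3, 0], "spin": 0}
    - {"xyz": [-1.4, 3, 0], "spin": 0}
    - {"xyz": [-1.4, 3, 0], "spin": 0}
    - {"xyz": [-1.4, 3, 0], "spin": 0}
    - {"xyz": [-1.5, 3, 0], "spin": 0}
    - {"xyz": [-1.5, 2.5, 0], "spin": 0}
    - {"xyz": [-1.5, 1.6, 0], "spin": 0}
    - {"xyz": [0, 0, 0], "spin": 0}
    - {"xyz": [0, 0, 0], "spin": 0}

```text
time: 24.08
tool_pos: [0.361, -0.3261, 0.1863]
orientation: [1.0, -0.002, 0.0, 0.0]
ft_force: [0.7, -0.4, -0.3]
grip_width: 0.0931
```

Run:
```python
from h import *
np.set_printoptions(precision=4,suppress=True)
S=camera("side");T=camera("top")
cv2.imwrite("pics/i1.png",S["image"][:,:,::-1]); s=get_state(); print(s["tool_pos"],s["grip_width"],s["ft_force"],s["qpos"])
crop(T["image"],450,220,530,280,10,"pics/i2.png");crop(S["image"],290,400,350,450,12,"pics/i3.png")
```

```text
[ 0.3618 -0.3251  0.1862] 0.09282837343255222 [-0.1148  0.1267  0.7818] [-0.8279  0.2942  1.8606  0.0002  0.9867  0.7437]
```

View pics/i1.png

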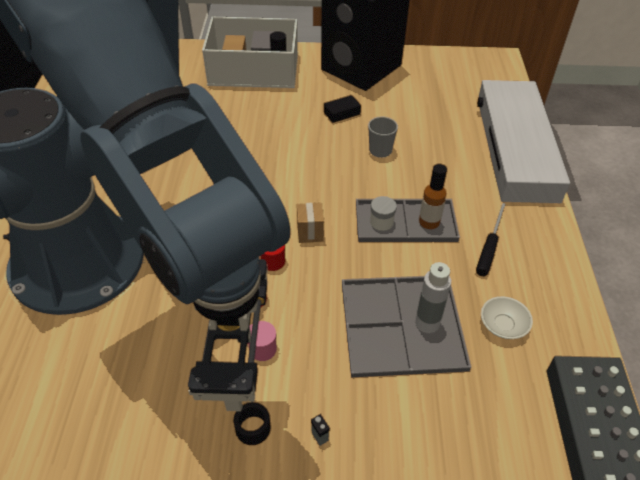

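View pics/i2.png

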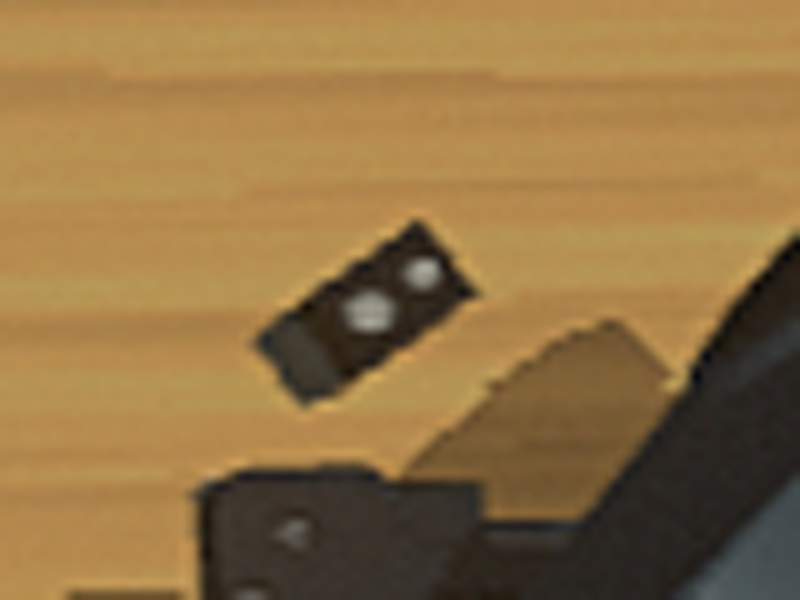

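View pics/i3.png

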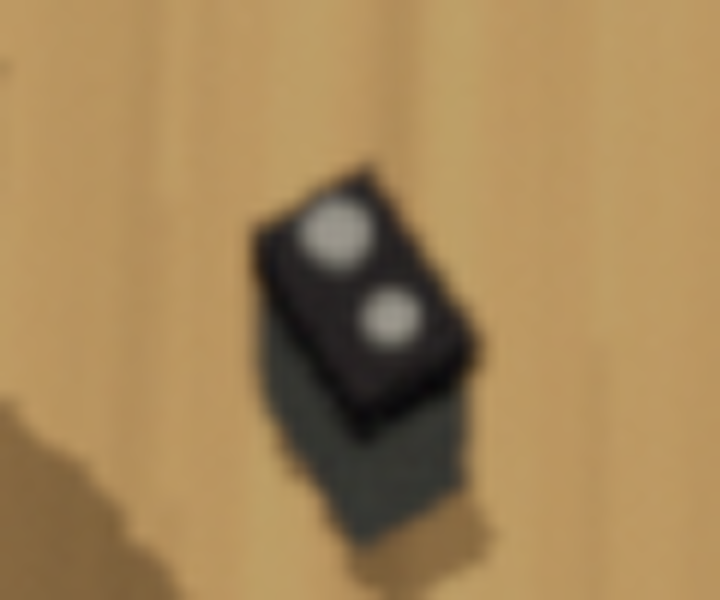

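The jar stands in the front compartment at (383,213) in the side view. The hand is over the tape ring at (252,423). The battery terminals are at top (487.0,251.2) and (492.3,247.2), and side (318.2,419.4) and (322.5,426.5). Descending on the tape.

Request:
arm_command:
  series:
    - {"xyz": [0.4, 0.1, 0], "spin": 0}
    - {"xyz": [0, 0, 1], "spin": 0}
    - {"xyz": [0, 0, 2], "spin": 0}
    - {"xyz": [0, 0, 2], "spin": 0}
    - {"xyz": [0, 0, 2], "spin": 0}
    - {"xyz": [0, 0, 2], "spin": 0}
    - {"xyz": [0, 0, 2], "spin": 0}
    - {"xyz": [0, 0, 2], "spin": 0}
    - {"xyz": [0, 0, 1.6], "spin": 0}
    - {"xyz": [0, 0, 1], "spin": 0}
    - {"xyz": [0, 0, 0.4], "spin": 0}
    - {"xyz": [0, 0, 0], "spin": 0}

```text
time: 25.18
tool_pos: [0.3654, -0.3261, 0.0252]
orientation: [1.0, -0.0, -0.0, -0.001]
ft_force: [0.7, 0.3, 0.0]
grip_width: 0.0932
```

Request:
arm_command:
  jaw: 45
  series:
    - {"xyz": [0, 0, 0], "spin": 0}
    - {"xyz": [0, 0, 0], "spin": 0}
    - {"xyz": [0, 0, 0], "spin": 0}
    - {"xyz": [0, 0, 0], "spin": 0}
    - {"xyz": [0, 0, 0], "spin": 0}
    - {"xyz": [0, 0, 0], "spin": 0}
    - {"xyz": [0, 0, 0], "spin": 0}
    - {"xyz": [0, 0, 0], "spin": 0}

```text
time: 25.85
tool_pos: [0.3655, -0.3268, 0.0262]
orientation: [1.0, -0.001, 0.0, 0.0]
ft_force: [-0.9, -0.2, 4.4]
grip_width: 0.0562
```

Run:
```python
from h import *
np.set_printoptions(precision=4,suppress=True)
S=camera("side");T=camera("top")
a=onz(T,487.0,251.2,.049);b=onz(T,492.3,247.2,.049); print((a+b)/2,np.arctan2(*(b-a)[1::-1]))
# long edges of top face, top view: (416,220)->(258,342)/10 lower side mixes; use (480,294)->(400,350)
a=onz(T,450+48.0,220+29.4,.046);b=onz(T,450+34.,220+38.5,.046);print(np.arctan2(*(a-b)[1::-1]))
a=onz(T,450+41.6,220+22.0,.046);print("short",np.arctan2(*(onz(T,498,249.4,.046)-a)[1::-1])-0)
a=onz(S,318.2,419.4,.049);b=onz(S,322.5,426.5,.049); print("S",(a+b)/2,np.arctan2(*(b-a)[1::-1]))
q=[onz(S,290+u/12,400+v/12,.046) for u,v in((370,165),(475,350),(365,435),(255,230))]; q=np.array(q)[:,:2]; print(q,q.mean(0)); e=q[1]-q[0];f=q[2]-q[3];print(np.arctan2(e[1],e[0]),np.arctan2(f[1],f[0]),np.linalg.norm(e))
```

```text
[ 0.4694 -0.3378  0.049 ] -0.959778240475965
-1.0274553572540028
short -2.4976521097284925
S [ 0.4718 -0.3362  0.049 ] -1.024791969787235
[[ 0.4721 -0.32  ]
 [ 0.4858 -0.3442]
 [ 0.4725 -0.3555]
 [ 0.4581 -0.3291]] [ 0.4721 -0.3372]
-1.0568495237940696 -1.0692544516128375 0.027712265734502934
```

The tape is gripped at 56.2 mm. The tips would clear the tray walls by only 1 mm at placing, so I'll regrip 4–5 mm higher.

Request:
arm_command:
  jaw: 75
  series:
    - {"xyz": [0, 0, 0], "spin": 0}
    - {"xyz": [0, 0, 0], "spin": 0}
    - {"xyz": [0, 0, 0], "spin": 0}
    - {"xyz": [0, 0, -0.4], "spin": 0}
    - {"xyz": [0, 0, 0], "spin": 0}
    - {"xyz": [0, 0, 0], "spin": 0}

```text
time: 26.45
tool_pos: [0.3655, -0.3268, 0.0301]
orientation: [1.0, -0.001, 0.0, 0.0]
ft_force: [0.4, -0.4, 0.5]
grip_width: 0.0695
```

Request:
arm_command:
  jaw: 45
  series:
    - {"xyz": [0, 0, 0], "spin": 0}
    - {"xyz": [0, 0, 0], "spin": 0}
    - {"xyz": [0, 0, 0], "spin": 0}
    - {"xyz": [0, 0, 0], "spin": 0}
    - {"xyz": [0, 0, 0], "spin": 0}
    - {"xyz": [0, 0, 0], "spin": 0}

```text
time: 26.95
tool_pos: [0.3654, -0.3266, 0.0299]
orientation: [1.0, -0.001, -0.0, -0.0]
ft_force: [0.1, -0.6, -1.0]
grip_width: 0.056
```

Request:
arm_command:
  series:
    - {"xyz": [0, 0, -1], "spin": 0}
    - {"xyz": [0, 0, -2], "spin": 0}
    - {"xyz": [0, 0, -2], "spin": 0}
    - {"xyz": [0, 0, -2], "spin": 0}
    - {"xyz": [0, 0, -2], "spin": 0}
    - {"xyz": [0, 0, 0], "spin": 0}

```text
time: 27.45
tool_pos: [0.3665, -0.3278, 0.1237]
orientation: [1.0, -0.001, 0.002, 0.002]
ft_force: [-0.0, -1.0, 0.1]
grip_width: 0.056
```

Request:
arm_command:
  series:
    - {"xyz": [1, -1.2, 0], "spin": 0}
    - {"xyz": [1.8, -2.2, 0], "spin": 0}
    - {"xyz": [1.8, -2.2, 0], "spin": 0}
    - {"xyz": [1.8, -2.2, 0], "spin": 0}
    - {"xyz": [1.8, -2.3, 0], "spin": 0}
    - {"xyz": [1.8, -2.3, 0], "spin": 0}
    - {"xyz": [1.8, -2.3, 0], "spin": 0}
    - {"xyz": [1.8, -2.3, 0], "spin": 0}
    - {"xyz": [1.8, -2.3, 0], "spin": 0}
    - {"xyz": [1.8, -2.3, 0], "spin": 0}
    - {"xyz": [1.4, -1.7, 0], "spin": 0}
    - {"xyz": [0.5, -1, 0], "spin": -0.08}

```text
time: 28.45
tool_pos: [0.5579, -0.0819, 0.1194]
orientation: [0.999, 0.04, 0.0, -0.0]
ft_force: [0.4, -0.4, -0.4]
grip_width: 0.0561
```

Run:
```python
from h import *
np.set_printoptions(precision=4,suppress=True)
S=camera("side")
crop(S["image"],300,230,500,380,4,"pics/j1.png"); s=get_state(); print(s["tool_pos"],s["grip_width"],s["ft_force"],s["orientation"])
```

```text
[ 0.5578 -0.0811  0.1194] 0.0562050859856602 [-0.5406  2.088  -1.2328] [ 0.999   0.0447 -0.0001 -0.0003]
```

View pics/j1.png

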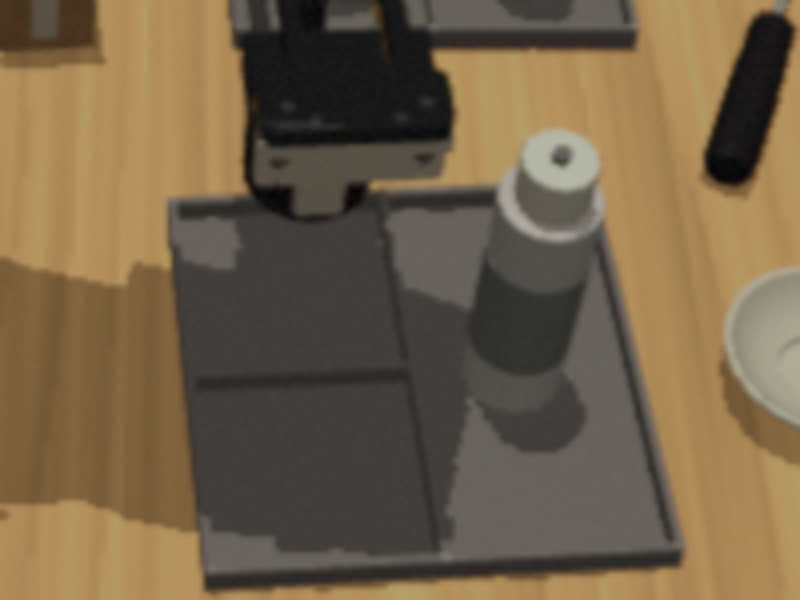

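The tape hangs over the front-left compartment, clear of the can. I'll trim by 3 mm and lower.

Request:
arm_command:
  series:
    - {"xyz": [-0.3, 0.3, 0.5], "spin": 0}
    - {"xyz": [0, 0, 1.5], "spin": 0}
    - {"xyz": [0, 0, 1.8], "spin": 0}
    - {"xyz": [0, 0, 1.6], "spin": 0}
    - {"xyz": [0, 0, 1.2], "spin": 0}
    - {"xyz": [0, 0, 0.8], "spin": 0}
    - {"xyz": [0, 0, 0.4], "spin": 0}
    - {"xyz": [0, 0, 0.3], "spin": 0}
    - {"xyz": [0, 0, 0.1], "spin": 0}
    - {"xyz": [0, 0, 0], "spin": 0}
    - {"xyz": [0, 0, 0], "spin": 0}

```text
time: 29.42
tool_pos: [0.5542, -0.0872, 0.0385]
orientation: [0.999, 0.039, 0.0, 0.0]
ft_force: [-1.7, -0.9, -1.4]
grip_width: 0.0557
```

Request:
arm_command:
  series:
    - {"xyz": [0, -0.2, 0.2], "spin": 0}
    - {"xyz": [0, 0, 0.2], "spin": 0}
    - {"xyz": [0, 0, 0.1], "spin": 0}
    - {"xyz": [0, 0, 0.1], "spin": 0}
    - {"xyz": [0, 0, 0], "spin": 0}
    - {"xyz": [0, 0, 0], "spin": 0}

```text
time: 29.92
tool_pos: [0.5538, -0.0849, 0.0328]
orientation: [0.999, 0.039, -0.0, -0.0]
ft_force: [-4.6, 2.3, 12.7]
grip_width: 0.056
```

Request:
arm_command:
  jaw: 75
  series:
    - {"xyz": [0, 0, 0], "spin": 0}
    - {"xyz": [0, 0, 0], "spin": 0}
    - {"xyz": [0, 0, 0], "spin": 0}
    - {"xyz": [0, 0, 0], "spin": 0}
    - {"xyz": [0, 0, 0], "spin": 0}
    - {"xyz": [0, 0, -0.5], "spin": 0}
    - {"xyz": [0, 0, -1.5], "spin": 0}
    - {"xyz": [0, 0, -2], "spin": 0}
    - {"xyz": [0, 0, -3], "spin": 0}
    - {"xyz": [0, 0, -3], "spin": 0}
    - {"xyz": [0, 0, -2.5], "spin": 0}
    - {"xyz": [0, 0, 0], "spin": 0}

```text
time: 30.92
tool_pos: [0.5559, -0.0856, 0.1622]
orientation: [0.999, 0.039, 0.004, 0.001]
ft_force: [-0.3, 0.5, 0.8]
grip_width: 0.07
```

Request:
arm_command:
  jaw: 60
  series:
    - {"xyz": [-0.5, 1.2, 0], "spin": 0}
    - {"xyz": [-1.1, 2.6, 0], "spin": 0}
    - {"xyz": [-1.1, 2.6, 0], "spin": 0}
    - {"xyz": [-1.1, 2.6, 0], "spin": 0}
    - {"xyz": [-1.1, 2.6, 0], "spin": 0}
    - {"xyz": [-1.1, 2.6, 0], "spin": 0}
    - {"xyz": [-1.1, 2.6, 0], "spin": 0}
    - {"xyz": [-1.1, 2.6, 0], "spin": 0}
    - {"xyz": [-1.1, 2.6, 0], "spin": 0}
    - {"xyz": [-1, 2.4, 0], "spin": 0}
    - {"xyz": [0, 0, 0], "spin": 0}

```text
time: 31.83
tool_pos: [0.4679, -0.3403, 0.1556]
orientation: [0.999, 0.038, -0.001, -0.0]
ft_force: [-1.2, -0.3, 0.3]
grip_width: 0.0557
```

Request:
arm_command:
  series:
    - {"xyz": [0, 0, 0], "spin": 0.12}
    - {"xyz": [0, 0, 0], "spin": 0.12}
    - {"xyz": [0, 0, 0], "spin": 0.12}
    - {"xyz": [0, 0, 0], "spin": 0.12}
    - {"xyz": [0, 0, 0], "spin": 0.12}
    - {"xyz": [0, 0, 0], "spin": 0.12}
    - {"xyz": [0, 0, 0], "spin": 0.12}
    - {"xyz": [0, 0, 0], "spin": 0.12}
    - {"xyz": [0, 0, 0], "spin": 0.12}
    - {"xyz": [0, 0, 0], "spin": 0.02}
    - {"xyz": [0, 0, 0], "spin": 0}

```text
time: 32.75
tool_pos: [0.4697, -0.3362, 0.1561]
orientation: [0.873, -0.488, -0.001, -0.0]
ft_force: [-0.3, 0.2, 0.7]
grip_width: 0.056
```

Run:
```python
from h import *
np.set_printoptions(precision=4,suppress=True)
S=camera("side");T=camera("top")
cv2.imwrite("pics/k1.png",S["image"][:,:,::-1]);s=get_state(); p=s["tool_pos"];print(p,s["grip_width"],s["ft_force"],s["qpos"])
R=rz(s["orientation"]);print("heading",np.arctan2(R[1,0],R[0,0]),"tool delta",R.T@(np.array([.4705,-.337,.030])-p))
```

```text
[ 0.47   -0.3363  0.1564] 0.05604461489710819 [0.2241 0.0593 0.3981] [-0.7017  0.4882  1.6485 -0.      1.0058  1.8868]
heading -1.0176711073857183 tool delta [ 0.0009 -0.0001  0.1264]
```

View pics/k1.png

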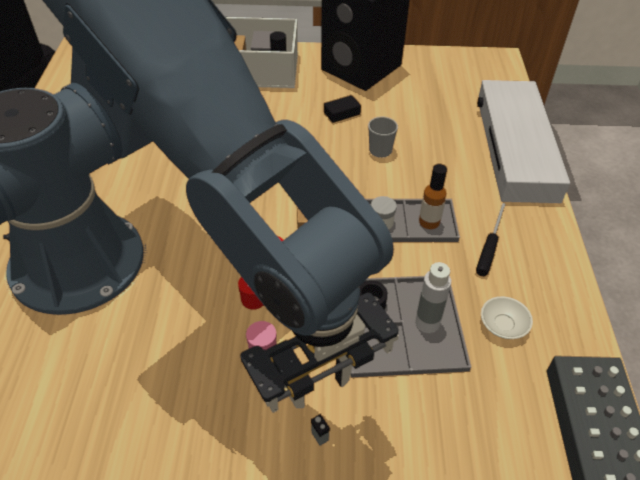

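The hand is over the battery at (320,428), aligned with its short side, with the tape sitting in the front left at (372,297). Descending 12.6 cm.

Request:
arm_command:
  series:
    - {"xyz": [0, 0, 1], "spin": 0}
    - {"xyz": [0, 0, 2], "spin": 0}
    - {"xyz": [0, 0, 2], "spin": 0}
    - {"xyz": [0, 0, 2], "spin": 0}
    - {"xyz": [0, 0, 2], "spin": 0}
    - {"xyz": [0, 0, 1.6], "spin": 0}
    - {"xyz": [0, 0, 1.2], "spin": 0}
    - {"xyz": [0, 0, 0.6], "spin": 0}
    - {"xyz": [0, 0, 0.2], "spin": 0}
    - {"xyz": [0, 0, 0], "spin": 0}

```text
time: 33.68
tool_pos: [0.4703, -0.3365, 0.0308]
orientation: [0.873, -0.489, -0.0, -0.0]
ft_force: [-0.5, -0.8, 0.5]
grip_width: 0.056
```

Request:
arm_command:
  jaw: 5
  series:
    - {"xyz": [0, 0, 0], "spin": 0}
    - {"xyz": [0, 0, 0], "spin": 0}
    - {"xyz": [0, 0, 0], "spin": 0}
    - {"xyz": [0, 0, 0], "spin": 0}
    - {"xyz": [0, 0, 0], "spin": 0}
    - {"xyz": [0, 0, 0], "spin": 0}
    - {"xyz": [0, 0, 0], "spin": 0}
    - {"xyz": [0, 0, 0], "spin": 0}
    - {"xyz": [0, 0, 0], "spin": 0}

```text
time: 34.43
tool_pos: [0.4703, -0.3365, 0.0311]
orientation: [0.872, -0.489, 0.0, 0.0]
ft_force: [-0.0, 0.3, 2.3]
grip_width: 0.017
```

Request:
arm_command:
  series:
    - {"xyz": [0, 0, -1], "spin": 0}
    - {"xyz": [0, 0, -2], "spin": 0}
    - {"xyz": [0, 0, -2], "spin": 0}
    - {"xyz": [0, 0, -2], "spin": 0}
    - {"xyz": [0, 0, -2], "spin": 0}
    - {"xyz": [0, 0, 0], "spin": 0}

```text
time: 34.93
tool_pos: [0.4717, -0.3376, 0.1252]
orientation: [0.872, -0.489, 0.003, 0.001]
ft_force: [-0.3, -0.1, 0.7]
grip_width: 0.0171
```

Request:
arm_command:
  series:
    - {"xyz": [0, 0, 0], "spin": -0.1}
    - {"xyz": [0, 0, 0], "spin": -0.12}
    - {"xyz": [0, 0, 0], "spin": -0.12}
    - {"xyz": [0, 0, 0], "spin": -0.12}
    - {"xyz": [0, 0, 0], "spin": -0.12}
    - {"xyz": [0, 0, 0], "spin": -0.12}
    - {"xyz": [0, 0, 0], "spin": -0.12}
    - {"xyz": [0, 0, 0], "spin": -0.12}
    - {"xyz": [0, 0, 0], "spin": -0.1}
    - {"xyz": [0, 0, 0], "spin": -0.06}
    - {"xyz": [0, 0, 0], "spin": 0}

```text
time: 35.85
tool_pos: [0.47, -0.3362, 0.1205]
orientation: [0.999, 0.041, -0.0, -0.0]
ft_force: [0.0, -0.7, -0.6]
grip_width: 0.0172
```

Request:
arm_command:
  series:
    - {"xyz": [0.6, -0.8, 0], "spin": 0}
    - {"xyz": [1.3, -1.8, 0], "spin": 0}
    - {"xyz": [1.4, -2, 0], "spin": 0}
    - {"xyz": [1.4, -2, 0], "spin": 0}
    - {"xyz": [1.4, -2, 0], "spin": 0}
    - {"xyz": [1.4, -2, 0], "spin": 0}
    - {"xyz": [1.4, -2, 0], "spin": 0}
    - {"xyz": [1.2, -1.6, 0], "spin": 0}
    - {"xyz": [0.6, -0.7, 0], "spin": 0}
    - {"xyz": [0, 0, 0], "spin": 0}
    - {"xyz": [0, 0, 0], "spin": 0}

```text
time: 36.77
tool_pos: [0.5651, -0.1795, 0.1208]
orientation: [0.999, 0.039, -0.0, 0.0]
ft_force: [-0.1, -0.5, -0.5]
grip_width: 0.0174
```

Run:
```python
from h import *
np.set_printoptions(precision=4,suppress=True)
S=camera("side")
crop(S["image"],300,230,500,380,4,"pics/l1.png"); s=get_state(); p=s["tool_pos"];print(p,s["grip_width"],s["ft_force"])
R=rz(s["orientation"]);print("heading",np.arctan2(R[1,0],R[0,0]),"tool delta",R.T@(np.array([.5635,-.181,.0341])-p))
```

```text
[ 0.5648 -0.18    0.1208] 0.017243137320520012 [-0.1358 -0.1679 -0.7035]
heading 0.07791224438739681 tool delta [-0.0013  0.0009  0.0867]
```

View pics/l1.png

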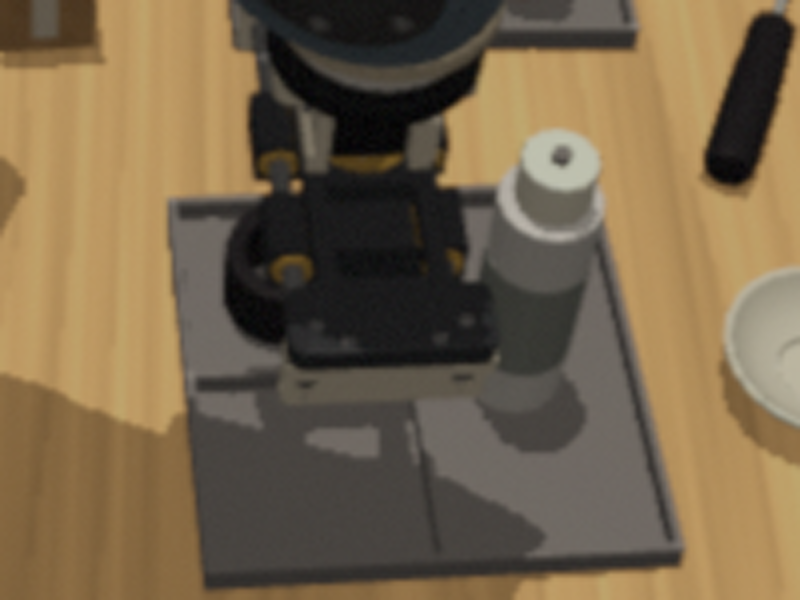

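The gripper is about 35 mm clear of the can, and the battery is over the front-right compartment. Lowering.

Request:
arm_command:
  series:
    - {"xyz": [-0.1, 0, 0.8], "spin": 0}
    - {"xyz": [0, 0, 1.5], "spin": 0}
    - {"xyz": [0, 0, 1.8], "spin": 0}
    - {"xyz": [0, 0, 1.6], "spin": 0}
    - {"xyz": [0, 0, 1.2], "spin": 0}
    - {"xyz": [0, 0, 0.6], "spin": 0}
    - {"xyz": [0, 0, 0.4], "spin": 0}
    - {"xyz": [0, 0, 0.2], "spin": 0}
    - {"xyz": [0, 0, 0.1], "spin": 0}
    - {"xyz": [0, 0, 0], "spin": 0}
    - {"xyz": [0, 0, 0], "spin": 0}

```text
time: 37.73
tool_pos: [0.5645, -0.1797, 0.0395]
orientation: [0.999, 0.039, 0.0, 0.0]
ft_force: [-1.1, -0.3, -1.1]
grip_width: 0.0173
```

Request:
arm_command:
  series:
    - {"xyz": [0, 0, 0.2], "spin": 0}
    - {"xyz": [0, 0, 0.15], "spin": 0}
    - {"xyz": [0, 0, 0.1], "spin": 0}
    - {"xyz": [0, 0, 0.08], "spin": 0}
    - {"xyz": [0, 0, 0], "spin": 0}
    - {"xyz": [0, 0, 0], "spin": 0}

```text
time: 38.23
tool_pos: [0.5643, -0.1796, 0.0341]
orientation: [0.999, 0.039, -0.0, 0.0]
ft_force: [-2.4, 1.1, 4.7]
grip_width: 0.017
```

It has touched down. I'll release, lift and back off to the robot's side for a clear view.

Request:
arm_command:
  jaw: 45
  series:
    - {"xyz": [0, 0, 0], "spin": 0}
    - {"xyz": [0, 0, 0], "spin": 0}
    - {"xyz": [0, 0, 0], "spin": 0}
    - {"xyz": [0, 0, 0], "spin": 0}
    - {"xyz": [0, 0, 0], "spin": 0}
    - {"xyz": [0, 0, -0.5], "spin": 0}
    - {"xyz": [0, 0, -1.5], "spin": 0}
    - {"xyz": [0, 0, -2], "spin": 0}
    - {"xyz": [0, 0, -3], "spin": 0}
    - {"xyz": [0, 0, -3], "spin": 0}
    - {"xyz": [0, 0, -3], "spin": 0}
    - {"xyz": [0, 0, -3], "spin": 0}

```text
time: 39.23
tool_pos: [0.564, -0.1795, 0.1955]
orientation: [0.999, 0.039, 0.0, 0.0]
ft_force: [0.7, 0.9, -0.1]
grip_width: 0.0416
```

Request:
arm_command:
  series:
    - {"xyz": [-1, 1, 0], "spin": 0}
    - {"xyz": [-2.2, 2.2, 0], "spin": 0}
    - {"xyz": [-2.2, 2.2, 0], "spin": 0}
    - {"xyz": [-2.2, 2.2, 0], "spin": 0}
    - {"xyz": [-2.2, 2.2, 0], "spin": 0}
    - {"xyz": [-2.2, 2.2, 0], "spin": 0}
    - {"xyz": [-2.2, 2.2, 0], "spin": 0}
    - {"xyz": [-2.2, 2.2, 0], "spin": 0}
    - {"xyz": [-2.2, 2.2, 0], "spin": 0}
    - {"xyz": [-2.2, 2.2, 0], "spin": 0}
    - {"xyz": [-2.2, 2.2, 0], "spin": 0}
    - {"xyz": [0, 0, 0], "spin": 0}

```text
time: 40.23
tool_pos: [0.3499, -0.4302, 0.1936]
orientation: [0.999, 0.038, -0.0, 0.0]
ft_force: [-0.1, 1.0, -0.4]
grip_width: 0.0416
```

Run:
```python
from h import *
np.set_printoptions(precision=4,suppress=True)
S=camera("side");T=camera("top")
cv2.imwrite("pics/n1.png",S["image"][:,:,::-1]);cv2.imwrite("pics/n2.png",T["image"][:,:,::-1])
crop(T["image"],210,120,440,250,3.4,"pics/n3.png"); s=get_state(); print(s["tool_pos"],s["grip_width"],s["ft_force"])
```

```text
[ 0.3522 -0.4275  0.1935] 0.04215566932889076 [0.3756 0.171  0.0252]
```

View pics/n1.png

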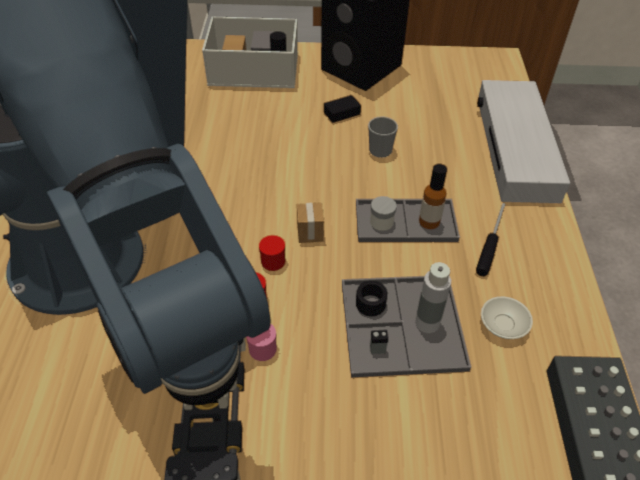

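View pics/n2.png

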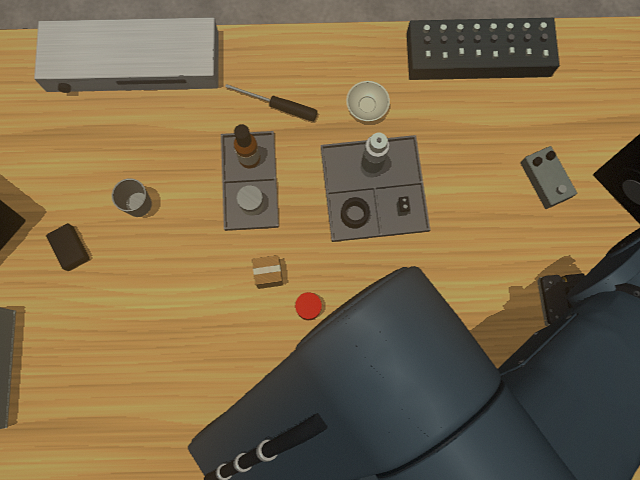

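View pics/n3.png

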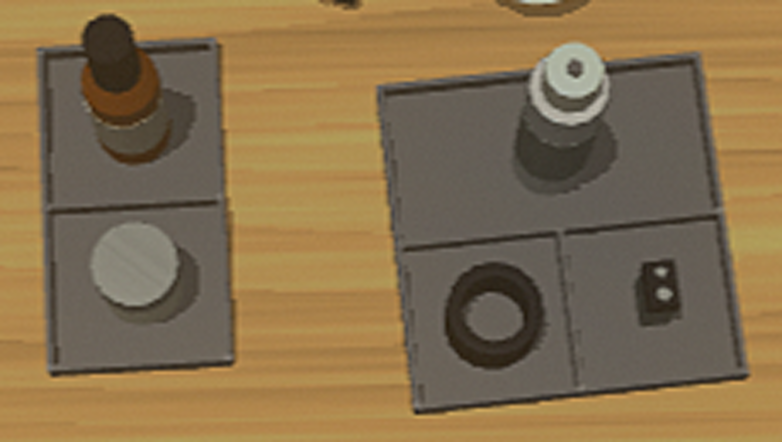

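All five items stand in their compartments. The cup (131,195) and carton (267,271) are at their first pixels. I'll do one numeric check before handing in.

Run:
```python
from h import *
np.set_printoptions(precision=4,suppress=True)
T=camera("top");S=camera("side")
a=cv2.imread("pics/top0.png")[:,:,::-1].astype(int);d=np.abs(T["image"].astype(int)-a).sum(2)
for n,(x0,y0,x1,y1) in dict(cup=(105,170,170,225),carton=(245,250,292,295)).items(): print(n,"changed px",(d[y0:y1,x0:x1]>60).sum())
tr=dict(n=((.631,.122),.045),w=((.6095,-.128),.084))
def loc(k,p):
    c,y=tr[k];v=np.array(p[:2])-c;return np.cos(y)*v[0]+np.sin(y)*v[1],-np.sin(y)*v[0]+np.cos(y)*v[1]
g=lambda u,v:(210+u/3.4,120+v/3.4)
for n,k,uv,z in (("bottle cap","n",(108,43),.148),("jar","n",(134,264),.053),("can noz","w",(574,68),.157),("tape","w",(495,315),.021),("bat","w",(661,283),.052)):
    p=onz(T,*g(*uv),z);print(n,p,"tray",np.array(loc(k,p)))
print(get_state()["joint_vel"],get_state()["time"])
```

```text
cup changed px 0
carton changed px 0
bottle cap [0.6756 0.1226 0.148 ] tray [ 0.0446 -0.0014]
jar [0.5808 0.1186 0.053 ] tray [-0.0503 -0.0012]
can noz [ 0.6522 -0.1233  0.157 ] tray [0.043  0.0011]
tape [ 0.5544 -0.0877  0.021 ] tray [-0.0515  0.0448]
bat [ 0.5629 -0.18    0.052 ] tray [-0.0508 -0.0479]
[ 0.0137 -0.0014  0.0007 -0.0007 -0.0001 -0.0019] 40.4333
```

```bash
python3 -c "
from station import *
print(sign_off())"
```

```text
the job is handed in; nothing more can be done
None
```

I packed both kits and handed the job in at about 40 s of the 139 s allowed. Sign-off gave no verdict. The order was bottle, can, jar, tape, then battery, and I regripped the tape once, a little higher, so the fingertips cleared the tray walls.

My last pictures show each item upright in its own compartment, and by my measurement each sits within about 6 mm of the compartment centre. None of the cup's or carton's pixels changed from the first top view. The gripper was open and clear, and the red and pink look-alikes were not touched. I read each item's height off the touchdown force and the tool height, not from a depth measurement. No check failed. The two camera views differed by about 2–3 mm throughout, roughly the stated calibration accuracy.

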